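# Pin the tow eye on its hitch post and flip the linch pin's ring shut

## Robot

A 6-joint arm with a two-finger parallel gripper is mounted at the origin on a cart in front of the work surface, level with it; the furniture and walls round the work are solid. World frame = base frame: x ahead of the robot, y to its left, z up, the work surface at z = 0. Lengths are in mm, angles in rad, forces in N, time in s.
With the tool pointing down it reaches from about 275 to 750 mm from the base axis. Payload 10.2 kg.
Tool frame: the origin (TCP) lies midway between the tips of the shut fingers; the grasp point (between the pads) lies grasp_offset behind it (grasp_offset is the distance from the TCP to the grasp point, in mm); x points along the fingers, z is the direction in which the jaws open and shut, and the axes are right-handed (so a half turn about x gives the same grasp; the last joint's range is limited). The gripper opens to 85 mm and grips with 20 to 120 N. Pads are 22 mm wide; open, the fingers measure 114 mm over their backs; the gripper's body (76 mm by 85 mm) begins 54 mm behind the grasp point. The pads swing forward as they close: fully open they stand 13 mm farther back than shut.
Start: joints at [1.012, 0.313, 1.498, -0, 1.331, -0.223], TCP at [173.013, 495.679, 197.194] pointing down, gripper open.
Joint ranges: [-2.94, 2.94], [-0.97, 2.17], [0.19, 2.56], [-1.23, 4.37], [0.02, 3.11], [-2.88, 2.88]. Speed limits (rad/s): [2.39, 2.39, 3.01, 3.14, 3.14, 3.14].

## Interface

Orientations are given as a unit quaternion [w, x, y, z].
In Python, from rig import sense, capture, calibration, finish_job, grasp_offset gives the robot as it stands.
- The arm moves only by the shell command python3 -m jog 'ROWS' [FORCE]. ROWS is JSON, a list of rows, each an object with "linear": the shift along the tool's x, y, z scaled (see below), a list of three; "rotation": the turn, a rotation vector about the tool's x, y, z scaled (see below), a list of three; "grip": the finger opening in mm, from 0 to 85.4. A call has 1 to 20 rows; each row is the pose to reach, as a shift and turn from the pose measured when the call began, along the tool's axes at that moment; what a row does not reach only later rows make up. The controller multiplies each number of a shift by 0.3 m and each number of a turn by 0.5 rad. A row lasts 1/12 s, in which the tool goes at most 41.7 mm and 7.16 degrees, less where a joint would pass 70% of its speed; a pose out of reach is approached as far as the arm can. A call with a number of a shift or a turn outside -1 to 1 is refused whole. A call with a gripper value outside its range is refused whole. The fingers move at their own pace and stop on an object; FORCE is the grip in N (left out, the last holds). Time passes only in rows, so rows that repeat a pose let the fingers close. It gives the time, the measured TCP pose, the force and the opening at its end, in the units of the state.
- sense(): the state, without advancing time (a new reading comes with each control period).
- capture(name): name is "side" or "top" or "wrist"; returns (picture, depth): 420x560x3 uint8, red, green, blue; 420x560 float32, mm along the optical axis (not along the pixel's ray), 0 where there is no reading.
- calibration(name): a dict with "intrinsics" (3x3 intrinsics, pixels), "world_from_camera" (4x4, takes a point from camera to world coordinates). Camera axes: x right, y up, looking along -z (the intrinsics and any distortion apply to the point x, -y, -z); pixel columns grow to the right and rows downward; lengths in mm; the calibration is good to about 2 mm. A picture is of the moment at which its call begins: read the wrist's pose just before it. calibration takes no time and is no camera call; for the wrist camera it gives the pose at the moment of the call.
- finish_job(): hands the job in, once; it reports no verdict.
The state is a dict: "time_s": time; "joints": joint angles; "dq": joint speeds; "tau": joint torques, N m; "eef_pos": TCP position; "ee_rot": TCP orientation; "force": force on the tool from outside, world axes, zero at the start; "wrist_torque": the same for the moment, N m; "grip_width": opening from 0.0 (shut) to 1.0 (fully open).
Only numpy, scipy, OpenCV 4.12 (cv2) and the standard library are available. Lean on these libraries where they do the work, as an engineer would, in place of code of your own. Each camera call takes 0.05 s, during which the arm holds its last target.

## Task

Take the yellow-headed linch pin out of its wooden rest, feel for the hole in the hitch post and push the pin through until its head is against the post, then let go and flip its sprung ring over the post and press its red tab down until the ring clicks under the pin's end. Work gently and leave the other things on the bench where they are.

Things in the scene. Friction and masses are not known exactly. Their poses are not given: they have to be found in the camera images.
- hitch_stand: Green base plate 116 x 96 x 10 mm fixed to the bench; on it a dark tow eye (93 mm wide, top 28 mm above the bench, stub to +x). A steel post, 30 mm (x) by 36 mm (y), stands up through the eye, 130 mm high; an 11.5 mm square hole goes right through it along x, axis 100 mm above the bench. Origin: plate's centre, at bench level. x: the way the pin is pushed in; z up.
- hitch_hole (a point): Nominal centre of the hole's mouth on the post's near face (15 mm to -x of the post's middle). The post sits in a slotted foot: the true hole lies 0 to 8 mm to either side of this point along y and must be felt for (or seen); x and height are true. The mouth's upper and lower edges have a 3 mm chamfer. Axes as the stand's.
- pin_rest: Wooden rest fixed to the bench: base 110 x 46 x 10 mm, a rib 14 mm wide (top 50 mm up) under the pin's head, and two upright cheeks 12 mm apart, 64 mm high, beside the shank, 34 mm to +x of the origin. The pin lies level and loose in it, tip to +x; lift it straight up by 15 mm or more. Origin at bench level, near the base's centre.
- pin_head (a point): Where the linch pin's yellow head is grasped. Head: block 42 mm long (x; 18 mm ahead of this point, 24 mm behind), 14 mm wide (y), 20 mm high (z). x runs along the pin to its tip, z up (keep it up). It lies 60 mm above the bench in the rest. Pin and ring weigh about 0.24 kg. The ring's hinge crosses the head along y, 18 mm to -x of this point.
- pin_shoulder (a point): Centre of the head's front face, 18 mm to +x of pin_head; it meets the post's near face when the pin is home. From here a square 10 x 10 mm shank runs on along x. Let go in the hole, the head droops by up to 0.08 rad (play in the hole); this is harmless. Prying the pin in the hole with over 45 N damages it.
- pin_tip (a point): Very end of the pin's rounded nose, 72 mm to +x of pin_head (54 mm ahead of the shoulder), on the pin's axis. The shank's last 14 mm taper in height from 10 to 8.4 mm and end rounded, but stay 10 mm wide (9.6 at the very end).
- ring_tab (a point): Centre of the red thumb tab on the brass ring's cross bar (tab 24 mm wide, 6 mm thick, reaching 4 to 20 mm out from the bar's centre), 104.6 mm from the hinge. The 8 mm bar itself is 92.6 mm from the hinge; the ring is a bow of 6 mm wire, 62 mm wide, 50 mm clear inside. As found it points back from the head, 30 degrees up.
- pin_ring (a joint): Ring angle, rad: 0 open as found, 1.05 straight up, 2.62 level on the tip's side (bar on the nose), 2.65 to 2.72 clicked shut, bar 3 to 9 mm below the axis. It swings clear over head and post. A light spring pulls it back open (0.2 to 1.5 N) until clicked: push without letting go. Press the tab down (4 to 10 N), not the nose: the bar stretches 1.6 mm outward and snaps under.
- rivet_box: Small pale box, 57 x 87 x 35 mm, behind the stand; leave alone.
- sheave_1: Brown wooden pulley, 63 mm across, 22 mm high, near the bench's front edge; leave alone.
- brass_tin: Small brass tin, 58 mm across, 39 mm high, mid bench; leave alone.
- grey_tin: Grey tin, 65 mm across, 86 mm high, at the right by the lever press; leave alone.
- spanner_1: Dark open-ended spanner, 188 mm long, mid bench; leave alone.
- hitch_bush (a joint): How far the post is pushed back along the stand's x, m: 0 at rest. Its foot is rubber-bushed: the post gives 1 mm per 3 N of push and comes back; sideways it is firm. More than 8 mm (24 N) damages the bush.

How it is judged (in metres and radians):
On the way, in this order (a step that is already met when the one before it is completed fails the run):
1. the pin is fully home in the hitch post (x of pin_shoulder in the frame of hitch_stand above -0.019 m and y of pin_shoulder in the frame of hitch_stand between -0.013 and 0.013 m and z of pin_shoulder in the frame of hitch_stand between 0.094 and 0.106 m), for 0.2 s.
2. the ring is clicked shut behind the pin's end (value of joint pin_ring above 2.635 rad), for 0.2 s.
At the end, for the whole second after the job is handed in: the pin is in the post's hole with its shoulder within 4 mm of the post's near face, and the ring is clicked shut below the nose (joint above 2.635 rad) (all of step 1 and angle between the x axis of pin_shoulder and the x axis of hitch_stand, either way round below 0.15 rad and value of joint pin_ring above 2.635 rad); the robot touches nothing.
It fails at once if the post is pushed back more than 8 mm in its rubber bush (24 N) (value of joint hitch_bush above 0.008 m).
It fails at once if the pin is pried or jammed in the stand with more than 45 N (contact force between linch_pin and hitch_stand above 45 N).
It fails at once if the gripper presses on the hitch stand with more than 25 N (contact force between the arm and hitch_stand above 25 N).
It fails at once if a bystander is moved by more than 3 cm (distance of any of rivet_box, sheave_1, brass_tin, grey_tin, spanner_1 from where it was at the start of the episode above 0.03 m).
It also fails if it takes over 72 s, if anything falls off the work surface, if the arm or the gripper's body presses on something with over 40 N, if the wrist force passes 120 N, or if a joint passes its speed limit or range.

## Working session

There is one attempt and no reset: what is moved stays moved. The work goes in short steps, Python scripts to look and compute and a shell command to move; the robot and the scene stay as the last step left them, time stands still between calls to the robot, and variables do not carry over. Pictures are saved under pics/ and viewed, and the job is handed in when it is done.

```bash
ls; mkdir -p pics; python3 - <<'E'
from rig import sense, capture, calibration, grasp_offset
import cv2
print(sense(), grasp_offset)
for n in ("side","top","wrist"):
    c=calibration(n); print(n,c)
    p,d=capture(n); cv2.imwrite(f"pics/{n}0.png",p[:,:,::-1]); 
    import numpy as np; np.save(f"pics/{n}0.npy",d)
E
```

```text
pics
{'time_s': 0.0, 'joints': array([ 1.01159477e+00,  3.13476503e-01,  1.49844668e+00,  5.48653365e-05,
        1.33097256e+00, -2.23418807e-01]), 'dq': array([-2.95023698e-04,  2.53447160e-03, -7.20923375e-04,  1.67259884e-04,
        9.51108211e-06,  2.05259687e-03]), 'tau': array([-2.37495202e-03, -4.12262893e+01, -2.59735715e+01, -3.71856750e-04,
        4.25237522e-03, -6.06643584e-05]), 'eef_pos': array([172.83837131, 495.42346713, 196.61792218]), 'ee_rot': array([ 0.57609145, -0.40957344,  0.57695671,  0.40925443]), 'force': array([-0.71668709, -0.55049193,  0.33300683]), 'wrist_torque': array([ 0.02464234, -0.01750544,  0.04266917]), 'grip_width': 1.0003316073396253} 18.700000000000003
side {'intrinsics': array([[504.61827596,   0.        , 281.49872846],
       [  0.        , 504.61827596, 204.71833548],
       [  0.        ,   0.        ,   1.        ]]), 'world_from_camera': array([[-4.25077363e-01,  6.69280235e-01, -6.09403973e-01,
        -6.30393617e+02],
       [-9.05105378e-01, -3.07095753e-01,  2.94068790e-01,
         5.59312031e+02],
       [ 9.66905689e-03,  6.7
[... 518 characters left out ...]
.13568145e-02,  1.90326060e-01,  9.81655242e-01,
         1.41767864e+03],
       [ 0.00000000e+00,  0.00000000e+00,  0.00000000e+00,
         1.00000000e+00]])}
wrist {'intrinsics': array([[341.1430789 ,   0.        , 276.56803044],
       [  0.        , 341.1430789 , 206.98595015],
       [  0.        ,   0.        ,   1.        ]]), 'world_from_camera': array([[ 3.30405856e-01, -9.11750780e-01, -2.44013290e-01,
         1.10698836e+02],
       [ 9.43838781e-01,  3.19016330e-01,  8.60054500e-02,
         5.17404531e+02],
       [-5.71311790e-04, -2.58725911e-01,  9.65950608e-01,
         3.73133269e+02],
       [ 0.00000000e+00,  0.00000000e+00,  0.00000000e+00,
         1.00000000e+00]])}
```

View pics/side0.png

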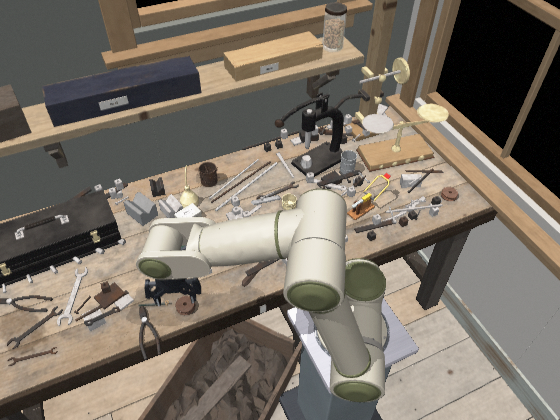

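View pics/top0.png

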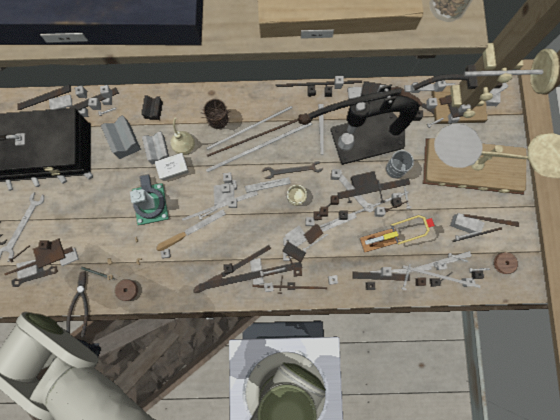

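View pics/wrist0.png

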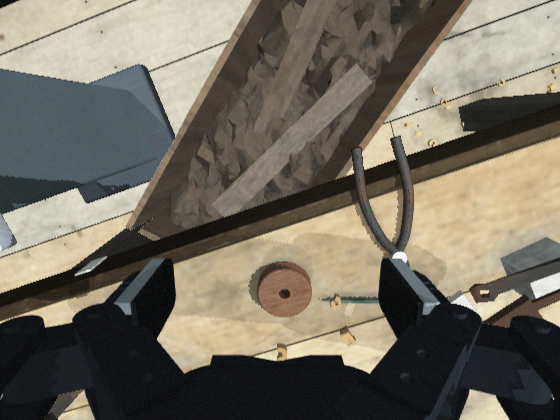

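The top view shows the hitch stand (green plate) near (150,203) and the pin rest near (382,240), with the red tab at (430,223), so the tip points left. I'll enlarge both areas.

```bash
python3 - <<'E'
import cv2,numpy as np
t=cv2.imread("pics/top0.png"); s=cv2.imread("pics/side0.png")
a=cv2.resize(t[170:235,120:190],None,fx=6,fy=6,interpolation=cv2.INTER_CUBIC)
b=cv2.resize(t[205:260,350:450],None,fx=6,fy=6,interpolation=cv2.INTER_CUBIC)
cv2.imwrite("pics/ta.png",a); cv2.imwrite("pics/tb.png",b)
c=cv2.resize(s[160:230,330:420],None,fx=7,fy=7,interpolation=cv2.INTER_CUBIC)
cv2.imwrite("pics/sb.png",c)
E
cat > h.py <<'E'
import numpy as np, cv2
from rig import *
def ray(n,u,v,cal=None):
    c=cal or calibration(n); K=c["intrinsics"];T=c["world_from_camera"]
    d=np.array([(u-K[0,2])/K[0,0],-(v-K[1,2])/K[1,1],-1.0])
    return T[:3,3],T[:3,:3]@d
def px(n,u,v,z,cal=None): # depth
    o,d=ray(n,u,v,cal); return o+d*z
def atz(n,u,v,z,cal=None):
    o,d=ray(n,u,v,cal); return o+d*(z-o[2])/d[2]
def tri(l):
    A=np.zeros((3,3));b=np.zeros(3)
    for o,d in l:
        d=d/np.linalg.norm(d);P=np.eye(3)-np.outer(d,d);A+=P;b+=P@o
    x=np.linalg.solve(A,b); return x
def proj(n,X,cal=None):
    c=cal or calibration(n);T=np.linalg.inv(c["world_from_camera"]);p=T[:3,:3]@X+T[:3,3];K=c["intrinsics"]
    return K[0,0]*p[0]/-p[2]+K[0,2],K[1,1]*p[1]/p[2]+K[1,2]
E
python3 - <<'E'
from h import *
d=np.load("pics/top0.npy")
for u,v in [(145,195),(150,203),(137,217),(430,223),(385,238),(372,241)]:
    print(u,v,px("top",u,v,d[v,u]).round(1))
E
```

```text
145 195 [565.5 386.5  99.8]
150 203 [551.2 383.6  56.2]
137 217 [519.6 435.7   7.3]
430 223 [ 459.8 -415.8  112.5]
385 238 [ 426.9 -297.7   68.7]
372 241 [ 419.5 -260.4   66.7]
```

View pics/ta.png

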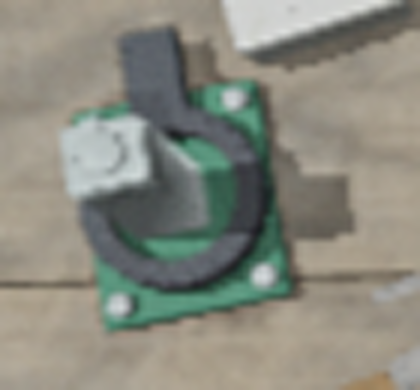

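View pics/tb.png

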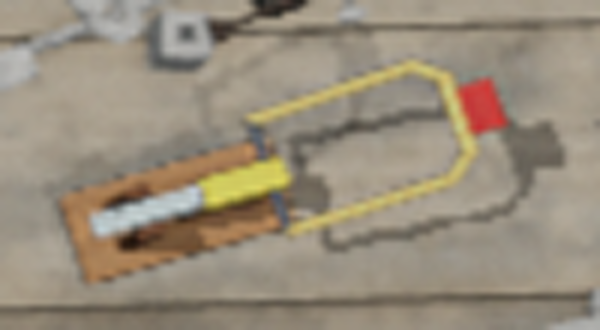

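View pics/sb.png

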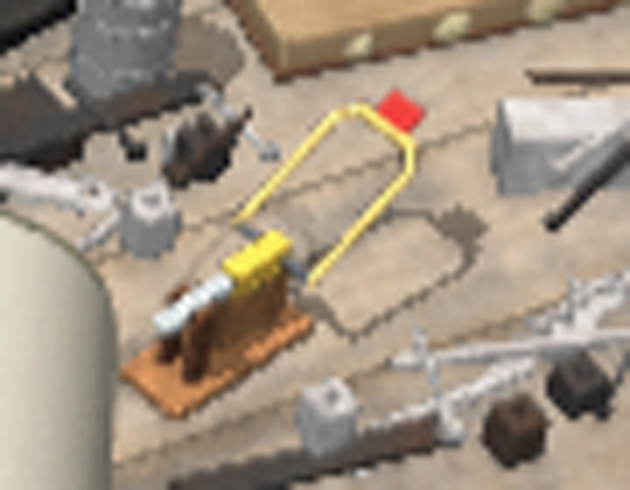

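```bash
cat >> h.py <<'E'
from scipy.spatial.transform import Rotation as R
def rot(q): return R.from_quat([q[1],q[2],q[3],q[0]])
def down(yaw): # tool x down, tool z (jaw) along horizontal dir yaw
    z=np.array([np.cos(yaw),np.sin(yaw),0]);x=np.array([0,0,-1.]);y=np.cross(z,x)
    return R.from_matrix(np.c_[x,y,z])
def go(P,Rt,pr=True):
    s=sense();Rc=rot(s["ee_rot"])
    l=Rc.inv().apply(np.array(P)-s["eef_pos"])/300
    r=(Rc.inv()*Rt).as_rotvec()/0.5
    if pr: print("t",round(s["time_s"],2),"lin",l.round(4),"rot",r.round(4))
    return l,r
def yawz():
    z=rot(sense()["ee_rot"]).as_matrix()[:,2]; return np.arctan2(z[1],z[0])
E
python3 - <<'E'
from h import *
s=sense();M=rot(s["ee_rot"]).as_matrix();print(M.round(3))
c=calibration("wrist");print("cam in tool",M.T@(c["world_from_camera"][:3,3]-s["eef_pos"]),"cam axes in tool\n",(M.T@c["world_from_camera"][:3,:3]).round(3))
a=atz("top",120+135/6*1,0,0)
f=lambda n,u,v,z:atz(n,u,v,z)
back=f("top",350+289/6,205+172/6,70);tip=f("top",350+93/6,205+222/6,62);mid=f("top",350+205/6,205+195/6,70)
print(back,mid,tip,np.degrees(np.arctan2(*(tip-back)[[1,0]])))
# plate corners crop ta/6+ (120,170)
P=[f("top",120+u/6,170+v/6,10) for u,v in [(72,118),(255,80),(297,292),(108,330)]]
for p in P: print(p.round(1))
P=np.array(P);print("c",P.mean(0)); 
for i in range(4):
    e=P[(i+1)%4]-P[i];print(np.linalg.norm(e),np.degrees(np.arctan2(e[1],e[0])))
# post top corners
Q=np.array([f("top",120+u/6,170+v/6,130) for u,v in [(60,128),(140,113),(158,180),(75,200)]])
print(Q.round(1),Q.mean(0))
for i in range(4):
    e=Q[(i+1)%4]-Q[i];print(np.linalg.norm(e),np.degrees(np.arctan2(e[1],e[0])))
E
```

```text
[[-0.    -0.944  0.33 ]
 [-0.001  0.33   0.944]
 [-1.     0.    -0.001]]
cam in tool [-1.76419138e+02  6.59724800e+01  4.94935725e-02] cam axes in tool
 [[-0.001  0.259 -0.966]
 [-0.001  0.966  0.259]
 [ 1.     0.001 -0.   ]]
[ 438.22057364 -335.96547474   70.        ] [ 428.24540693 -295.17266484   70.        ] [ 417.72497106 -242.51843898   62.        ] 102.37071799163026
[604.9 452.8  10. ]
[622.3 359.4  10. ]
[511.2 335.9  10. ]
[494.4 431.1  10. ]
c [558.17249681 394.78590482  10.        ]
95.05106431483496 -79.46522317596043
113.49828197080646 -168.08123065037938
96.63749197819115 100.03320549718984
112.62517060139858 11.124194056130856
[[570.  420.3 130. ]
 [576.2 383.  130. ]
 [543.8 373.7 130. ]
 [535.4 412.2 130. ]] [556.33732665 397.27494887 130.        ]
37.82738585565774 -80.6322721151862
33.67302347382979 -163.9835054529384
39.396129448804146 102.38279411341856
35.59869025423317 13.208502167240837
```

```bash
python3 - <<'E'
from h import *
go([400,270,260],down(np.radians(48)))
E
```

```text
t 0.15 lin [-0.2105 -0.9624 -0.4604] rot [ 0.7945 -0.0019  0.    ]
```

```bash
python3 -m jog '[{"linear":[-0.21,-0.96,-0.46],"rotation":[0.79,0,0],"grip":60},{"linear":[-0.21,-0.96,-0.46],"rotation":[0.79,0,0],"grip":60},{"linear":[-0.21,-0.96,-0.46],"rotation":[0.79,0,0],"grip":60},{"linear":[-0.21,-0.96,-0.46],"rotation":[0.79,0,0],"grip":60},{"linear":[-0.21,-0.96,-0.46],"rotation":[0.79,0,0],"grip":60},{"linear":[-0.21,-0.96,-0.46],"rotation":[0.79,0,0],"grip":60},{"linear":[-0.21,-0.96,-0.46],"rotation":[0.79,0,0],"grip":60},{"linear":[-0.21,-0.96,-0.46],"rotation":[0.79,0,0],"grip":60},{"linear":[-0.21,-0.96,-0.46],"rotation":[0.79,0,0],"grip":60}]'
python3 - <<'E'
from h import *
go([440,-20,260],down(np.radians(20)))
E
```

```text
time_s: 0.9
eef_pos: [403.0, 266.8, 260.5]
ee_rot: [0.647, -0.287, 0.646, 0.286]
force: [0.1, -0.1, -0.9]
grip_width: 0.702
t 0.9 lin [ 0.0034 -0.7333 -0.6256] rot [9.711e-01 8.000e-04 4.200e-03]
```

```bash
python3 -m jog '[{"linear":[0,-0.73,-0.63],"rotation":[0.97,0,0],"grip":60},{"linear":[0,-0.73,-0.63],"rotation":[0.97,0,0],"grip":60},{"linear":[0,-0.73,-0.63],"rotation":[0.97,0,0],"grip":60},{"linear":[0,-0.73,-0.63],"rotation":[0.97,0,0],"grip":60},{"linear":[0,-0.73,-0.63],"rotation":[0.97,0,0],"grip":60},{"linear":[0,-0.73,-0.63],"rotation":[0.97,0,0],"grip":60},{"linear":[0,-0.73,-0.63],"rotation":[0.97,0,0],"grip":60}]'
python3 - <<'E'
from h import *
go([432,-300,220],down(np.radians(12.4)))
E
```

```text
time_s: 1.48
eef_pos: [437.8, -20.3, 261.0]
ee_rot: [0.697, -0.124, 0.696, 0.123]
force: [0.2, 0.3, -0.6]
grip_width: 0.698
t 1.48 lin [ 0.1377 -0.8691 -0.3378] rot [0.2669 0.0022 0.0033]
```

```bash
python3 -m jog '[{"linear":[0.137,-0.87,-0.338],"rotation":[0.267,0,0],"grip":60},{"linear":[0.137,-0.87,-0.338],"rotation":[0.267,0,0],"grip":60},{"linear":[0.137,-0.87,-0.338],"rotation":[0.267,0,0],"grip":60},{"linear":[0.137,-0.87,-0.338],"rotation":[0.267,0,0],"grip":60},{"linear":[0.137,-0.87,-0.338],"rotation":[0.267,0,0],"grip":60},{"linear":[0.137,-0.87,-0.338],"rotation":[0.267,0,0],"grip":60},{"linear":[0.137,-0.87,-0.338],"rotation":[0.267,0,0],"grip":60},{"linear":[0.137,-0.87,-0.338],"rotation":[0.267,0,0],"grip":60},{"linear":[0.137,-0.87,-0.338],"rotation":[0.267,0,0],"grip":60}]'
cat >> h.py <<'E'
import pickle
def snap(n,name):
    c=calibration(n);s=sense();p,d=capture(n);pickle.dump((c,s,p,d),open(f"pics/{name}.pkl","wb"));cv2.imwrite(f"pics/{name}.png",p[:,:,::-1])
def crop(name,u0,v0,u1,v1,f,out):
    p=cv2.imread(f"pics/{name}.png")[v0:v1,u0:u1];cv2.imwrite(f"pics/{out}.png",cv2.resize(p,None,fx=f,fy=f,interpolation=cv2.INTER_CUBIC))
E
python3 -c "
from h import *
snap('wrist','w1')"
```

```text
time_s: 2.23
eef_pos: [431.6, -300.9, 219.2]
ee_rot: [0.703, -0.075, 0.703, 0.076]
force: [-0.7, 0.0, 0.4]
grip_width: 0.702
```

View pics/w1.png

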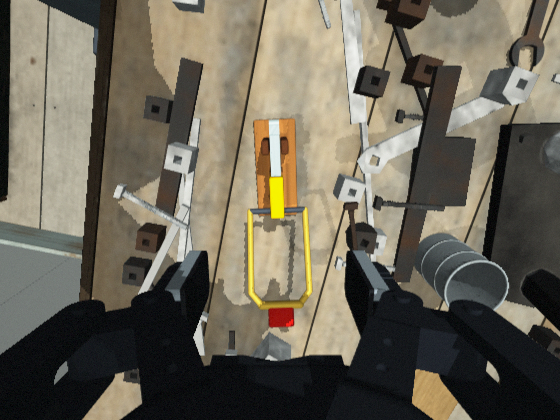

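```bash
python3 -c "
from h import *
crop('w1',225,105,345,335,3,'w1c')
c,s,p,d=pickle.load(open('pics/w1.pkl','rb'))
for u,v in [(276,185),(277,200),(277,213),(275,130),(275,160),(281,318)]: print(u,v,px('',u,v,d[v,u],c).round(1))
hsv=cv2.cvtColor(p,cv2.COLOR_RGB2HSV)
"
```

```text
276 185 [ 430.5 -300.4   69.9]
277 200 [ 434.6 -314.7   70.9]
277 213 [ 437.6 -328.4   68. ]
275 130 [ 418.6 -249.9   64.2]
275 160 [ 424.6 -277.7   63.9]
281 318 [ 460.1 -414.4  114.3]
```

View pics/w1c.png

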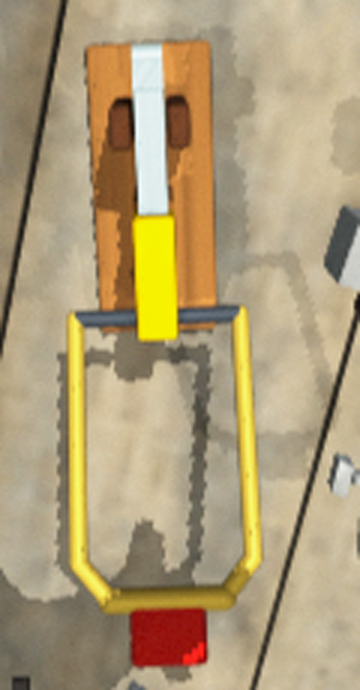

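```bash
python3 -c "
from h import *
c,s,p,d=pickle.load(open('pics/w1.pkl','rb'))
F=atz('',276,176.7,70,c);B=atz('',277.3,218.3,70,c);T=atz('',274.3,120,64,c);t2=atz('',281.3,317.3,114,c)
print(F,B,T,t2,np.linalg.norm(F-B),np.linalg.norm(T-F))
for a,b in [(B,F),(B,T),(t2,T)]: print(np.degrees(np.arctan2(*(b-a)[[1,0]])))
u=(T-B)/np.linalg.norm((T-B)[:2]);H=F-18*u; print('head',H, B+24*u)
go([H[0],H[1],60-18.7],down(np.radians(np.degrees(np.arctan2(u[1],u[0]))-90)))
# top image check: triangulate head front, tab
cal=calibration('top')
print(proj('top',F,cal),proj('top',B,cal),proj('top',t2,cal))
"
```

```text
[ 428.81954595 -292.44201828   70.        ] [ 438.94822188 -333.15391783   70.        ] [ 416.05336108 -241.02174579   64.        ] [ 460.21568793 -413.85705311  114.        ] 41.95293602050225 53.319976555421974
103.97092535208455
103.95533620131481
104.33335168196908
head [ 433.160524   -309.91073059   71.13762947] [ 433.16025115 -309.86230143   68.48316071]
t 2.28 lin [ 0.5948 -0.0333 -0.0039] rot [-0.0553  0.0017  0.0007]
(np.float64(383.1982857683279), np.float64(237.32686840649163)) (np.float64(397.16589692106686), np.float64(233.44186048751976)) (np.float64(429.4514980004313), np.float64(222.8001204998038))
```

```bash
python3 -m jog '[{"linear":[0.1,-0.033,-0.004],"rotation":[-0.055,0,0],"grip":50},{"linear":[0.23,-0.033,-0.004],"rotation":[-0.055,0,0],"grip":45},{"linear":[0.36,-0.033,-0.004],"rotation":[-0.055,0,0],"grip":45},{"linear":[0.47,-0.033,-0.004],"rotation":[-0.055,0,0],"grip":45},{"linear":[0.54,-0.033,-0.004],"rotation":[-0.055,0,0],"grip":45},{"linear":[0.575,-0.033,-0.004],"rotation":[-0.055,0,0],"grip":45},{"linear":[0.592,-0.033,-0.004],"rotation":[-0.055,0,0],"grip":45},{"linear":[0.592,-0.033,-0.004],"rotation":[-0.055,0,0],"grip":45},{"linear":[0.592,-0.033,-0.004],"rotation":[-0.055,0,0],"grip":45}]' 40
python3 -c "
from h import *
snap('wrist','w2'); print(np.degrees(yawz()));go([433.16,-309.9,41.3],down(np.radians(13.96)))"
```

```text
time_s: 3.03
eef_pos: [433.9, -310.0, 43.6]
ee_rot: [0.703, -0.087, 0.701, 0.085]
force: [0.0, -0.9, -0.3]
grip_width: 0.524
13.971577976881711
t 3.08 lin [ 0.0081  0.0018 -0.0021] rot [0.0004 0.0043 0.0056]
```

View pics/w2.png

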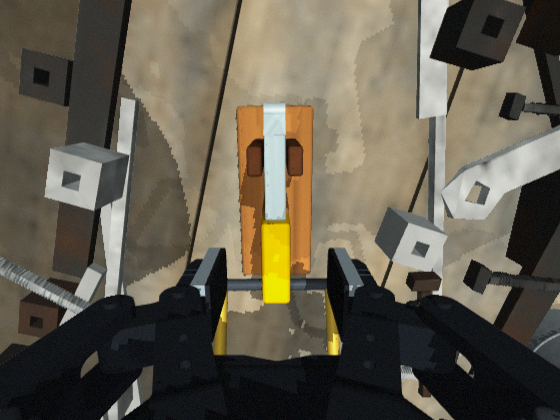

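```bash
python3 -c "
from h import *
c,s,p,d=pickle.load(open('pics/w2.pkl','rb'))
M=rot(s['ee_rot']).as_matrix();T=s['eef_pos']
for dx in (0,-18.7):
  for y in (-11,0,11): print(dx,y,proj('',T+M@np.array([dx,y,0]),c))
F=atz('',276,220,70,c);B=atz('',276,303,70,c);H=atz('',276,284,60,c);
for a in (F,B,H): print(M.T@(a-T))
"
```

```text
0 -11 (np.float64(277.3479443729671), np.float64(258.16723894775936))
0 0 (np.float64(277.3414727621251), np.float64(239.60808958535364))
0 11 (np.float64(277.33480150338977), np.float64(220.47639419653805))
-18.7 -11 (np.float64(277.4191654353639), np.float64(273.12262352090625))
-18.7 0 (np.float64(277.41320098458704), np.float64(252.8358369746))
-18.7 11 (np.float64(277.4070325752746), np.float64(231.85532967651756))
[-26.482828    19.46155137  -0.66076321]
[-26.38124581 -23.32549393  -0.71855153]
[-16.39325351 -18.26342231  -0.73065164]
```

```bash
python3 -m jog '[{"linear":[0.008,0.002,-0.002],"rotation":[0,0.004,0.006],"grip":45},{"linear":[0.01,0.002,-0.002],"rotation":[0,0.004,0.006],"grip":12},{"linear":[0.01,0.002,-0.002],"rotation":[0,0.004,0.006],"grip":5},{"linear":[0.01,0.002,-0.002],"rotation":[0,0.004,0.006],"grip":5},{"linear":[0.01,0.002,-0.002],"rotation":[0,0.004,0.006],"grip":5},{"linear":[0.01,0.002,-0.002],"rotation":[0,0.004,0.006],"grip":5},{"linear":[0.01,0.002,-0.002],"rotation":[0,0.004,0.006],"grip":5},{"linear":[0.01,0.002,-0.002],"rotation":[0,0.004,0.006],"grip":5}]' 50
python3 -c "
from h import *
s=sense();print(s['grip_width']*85.4,s['force'],s['wrist_torque']); print(np.degrees(yawz()))"
```

```text
time_s: 3.75
eef_pos: [433.2, -309.8, 40.7]
ee_rot: [0.702, -0.086, 0.702, 0.086]
force: [-0.1, 0.8, 0.2]
grip_width: 0.06
5.110334705000403 [-0.11719984  0.77278774  0.24553434] [ 0.01979988 -0.03480301  0.04226665]
13.969638433249626
```

```bash
python3 -c "
from h import *
snap('wrist','w3')"
```

```text
(no output)
```

View pics/w3.png

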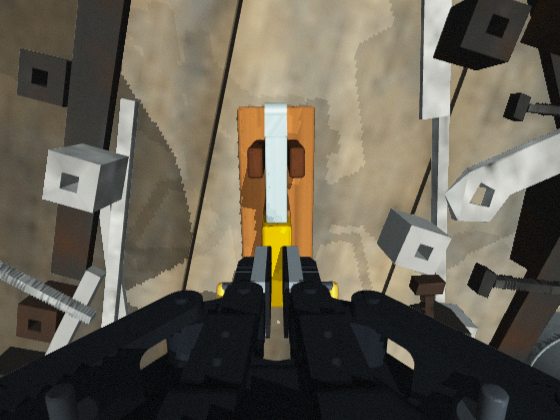

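```bash
python3 -c "
from h import *
crop('w3',210,200,350,350,5,'w3c')
c,s,p,d=pickle.load(open('pics/w3.pkl','rb'))
M=rot(s['ee_rot']).as_matrix();T=s['eef_pos']
for v in (230,245,252,256,260,270,285,300):
  print(v,[ (u,*(M.T@(px('',u,v,d[v,u],c)-T)).round(0)) for u in (255,262,266,270,276,284,290,295)])
"
```

```text
230 [(255, np.float64(31.0), np.float64(-5.0), np.float64(-14.0)), (262, np.float64(-28.0), np.float64(15.0), np.float64(-7.0)), (266, np.float64(-29.0), np.float64(16.0), np.float64(-5.0)), (270, np.float64(-29.0), np.float64(15.0), np.float64(-3.0)), (276, np.float64(-29.0), np.float64(15.0), np.float64(-1.0)), (284, np.float64(-30.0), np.float64(16.0), np.float64(3.0)), (290, np.float64(-28.0), np.float64(15.0), np.float64(6.0)), (295, np.float64(30.0), np.float64(-5.0), np.float64(11.0))]
245 [(255, np.float64(31.0), np.float64(-15.0), np.float64(-14.0)), (262, np.float64(-37.0), np.float64(11.0), np.float64(-7.0)), (266, np.float64(-38.0), np.float64(12.0), np.float64(-5.0)), (270, np.float64(-37.0), np.float64(11.0), np.float64(-3.0)), (276, np.float64(-30.0), np.float64(8.0), np.float64(-1.0)), (284, np.float64(-37.0), np.float64(11.0), np.float64(3.0)), (290, np.float64(-37.0), np.float64(11.0), np.float64(5.0)), (295, np.float64(-36.0), np.float64(11.0), np.float64(8.0))]
252 [(255, np.float64(-46.0), np.float64(12.0), np.float64(-9.0)), (262, np.float64(-46.0), np.float64(1
[... 2177 characters left out ...]
, np.float64(-1.0)), (284, np.float64(-71.0), np.float64(10.0), np.float64(2.0)), (290, np.float64(-71.0), np.float64(10.0), np.float64(4.0)), (295, np.float64(-76.0), np.float64(12.0), np.float64(6.0))]
300 [(255, np.float64(-85.0), np.float64(13.0), np.float64(-7.0)), (262, np.float64(-80.0), np.float64(10.0), np.float64(-5.0)), (266, np.float64(-71.0), np.float64(4.0), np.float64(-4.0)), (270, np.float64(-176.0), np.float64(66.0), np.float64(-0.0)), (276, np.float64(-29.0), np.float64(-20.0), np.float64(-1.0)), (284, np.float64(-72.0), np.float64(5.0), np.float64(2.0)), (290, np.float64(-76.0), np.float64(7.0), np.float64(4.0)), (295, np.float64(-85.0), np.float64(12.0), np.float64(5.0))]
```

View pics/w3c.png

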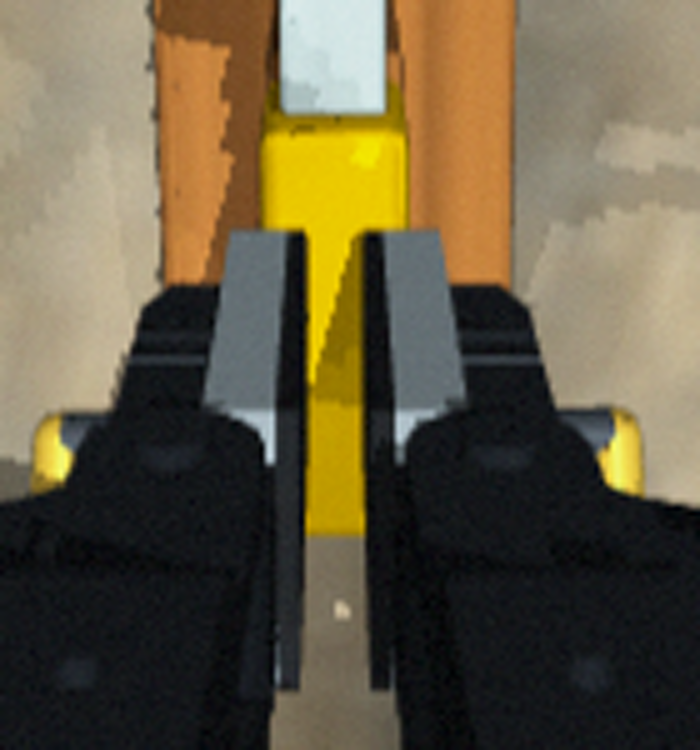

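```bash
python3 -c "
from h import *
for n,pts in (('w1',[(200,256),(203,270),(190,290),(352,256),(350,280)]),('w2',[(215,252),(215,270),(205,285),(338,252),(340,270)])):
  c,s,p,d=pickle.load(open(f'pics/{n}.pkl','rb'))
  M=rot(s['ee_rot']).as_matrix();T=s['eef_pos']
  for u,v in pts: print(n,u,v,(M.T@(px('',u,v,d[v,u],c)-T)).round(1))
  print(proj('',T+M@np.array([0,11,40]),c))
crop('w1',150,230,400,330,3,'w1d')
"
```

```text
w1 200 256 [-49.4  11.5 -31.1]
w1 203 270 [-48.8   5.1 -30.4]
w1 190 290 [-69.    7.1 -30.6]
w1 352 256 [-49.8  11.6  29.7]
w1 350 280 [-49.    0.7  29.7]
(np.float64(351.26465383570314), np.float64(220.4210672075844))
w2 215 252 [-45.6  11.6 -25.7]
w2 215 270 [-62.5  11.6 -22.8]
w2 205 285 [-74.1  11.7 -24.1]
w2 338 252 [-45.1  11.4  25. ]
w2 340 270 [-61.9  11.3  22.8]
(np.float64(351.2622831008962), np.float64(220.41801007309937))
```

View pics/w1d.png

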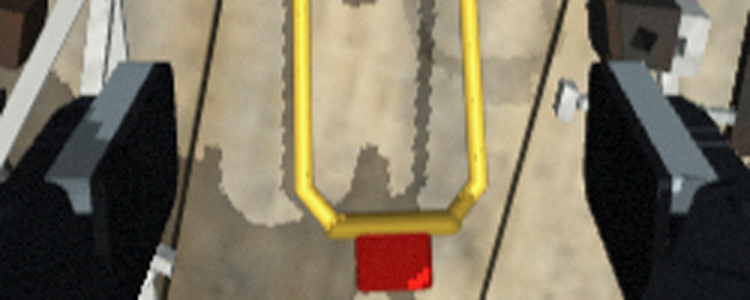

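The gripper closed to 5 mm without resistance, and the depth image puts the fingertips about 37 mm behind the reported TCP, above the head. I'll check this against an independent camera.

```bash
python3 -c "
from h import *
snap('side','s1'); crop('s1',300,120,440,240,5,'s1c')
c=calibration('side')
print(proj('',np.array([433.2,-309.8,40.7]),c),proj('',np.array([433.2,-309.8,78]),c))"
```

```text
(np.float64(364.26224280362874), np.float64(201.531822045262)) (np.float64(365.53561132175844), np.float64(194.8812433966081))
```

View pics/s1c.png

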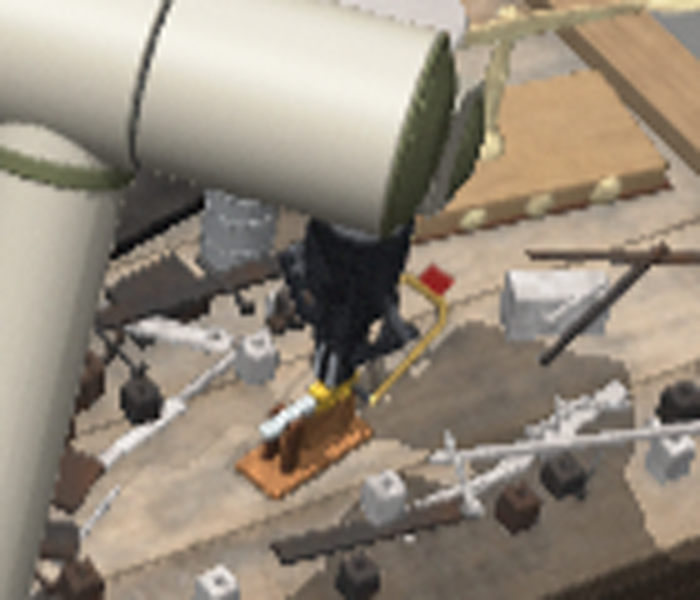

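The side view agrees: the tips end right at the head's top, at about (365,196). The real tips sit about 37 mm behind the reported TCP, so I'll open and go lower.

```bash
python3 -m jog '[{"linear":[0,0,0],"rotation":[0,0,0],"grip":45},{"linear":[0,0,0],"rotation":[0,0,0],"grip":45},{"linear":[0,0,0],"rotation":[0,0,0],"grip":45},{"linear":[0,0,0],"rotation":[0,0,0],"grip":45},{"linear":[0.03,0,0],"rotation":[0,0,0],"grip":45},{"linear":[0.06,0,0],"rotation":[0,0,0],"grip":45},{"linear":[0.09,0,0],"rotation":[0,0,0],"grip":45},{"linear":[0.115,0,0],"rotation":[0,0,0],"grip":45},{"linear":[0.115,0,0],"rotation":[0,0,0],"grip":45}]' 50
python3 -c "
from h import *
snap('wrist','w4');print(sense()['force'])"
```

```text
time_s: 4.6
eef_pos: [432.3, -309.0, 4.1]
ee_rot: [0.701, -0.085, 0.703, 0.087]
force: [-0.2, -0.0, -0.0]
grip_width: 0.53
[-0.80574621 -0.03586259  1.21208229]
```

View pics/w4.png

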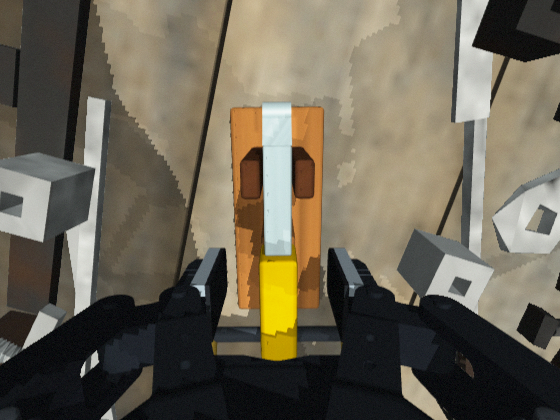

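```bash
python3 -m jog '[{"linear":[0,0,0],"rotation":[0,0,0],"grip":25},{"linear":[0,0,0],"rotation":[0,0,0],"grip":8},{"linear":[0,0,0],"rotation":[0,0,0],"grip":8},{"linear":[0,0,0],"rotation":[0,0,0],"grip":8},{"linear":[0,0,0],"rotation":[0,0,0],"grip":8},{"linear":[0,0,0],"rotation":[0,0,0],"grip":8},{"linear":[0,0,0],"rotation":[0,0,0],"grip":8}]' 60
python3 -c "
from h import *
s=sense();print(s['grip_width']*85.4,s['force'],s['wrist_torque']); print(np.degrees(yawz()))
c,s,p,d=pickle.load(open('pics/w4.pkl','rb'))
M=rot(s['ee_rot']).as_matrix();T=s['eef_pos']
for u,v,z in ((278,256,70),(279,358,70),(278,333,62),(277,103,64)): print((M.T@(atz('',u,v,z,c)-T)).round(1))"
```

```text
time_s: 5.23
eef_pos: [433.1, -309.5, 5.5]
ee_rot: [0.702, -0.085, 0.702, 0.086]
force: [1.9, 2.0, 3.7]
grip_width: 0.154
13.184958243814725 [1.90428421 1.95548091 3.71853059] [ 0.29936564 -0.3829983   0.09015392]
13.969065146348893
[-65.8  18.5   0.1]
[-66.  -23.2   0.5]
[-58.  -18.    0.2]
[-59.7  69.8  -0.2]
```

```bash
python3 -m jog '[{"linear":[-0.03,0,0],"rotation":[0,0,0],"grip":8},{"linear":[-0.07,0,0],"rotation":[0,0,0],"grip":8},{"linear":[-0.15,0,0],"rotation":[0,0,0],"grip":8},{"linear":[-0.25,0,0],"rotation":[0,0,0],"grip":8},{"linear":[-0.36,0,0],"rotation":[0,0,0],"grip":8},{"linear":[-0.4,0,0],"rotation":[0,0,0],"grip":8}]'
python3 -c "
from h import *
snap('wrist','w5')
s=sense();print(s['grip_width']*85.4,s['force'],s['wrist_torque'])
go([450,-50,125],down(np.radians(-14)))"
```

```text
time_s: 5.73
eef_pos: [433.7, -310.6, 129.4]
ee_rot: [0.703, -0.087, 0.701, 0.085]
force: [0.0, 0.2, -1.1]
grip_width: 0.149
12.923374999506803 [ 0.82195732 -0.65614399 -0.35482389] [-0.03083039 -0.03753724 -0.00151694]
t 5.78 lin [0.0135 0.8315 0.2614] rot [0.9763 0.0068 0.0075]
```

View pics/w5.png

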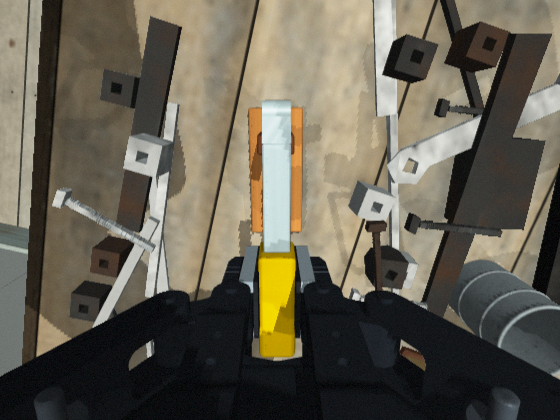

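The pin is gripped and lifted: the head is between the pads at (277,250–355) and the tip at (277,103). Now carrying it over to the stand.

```bash
python3 -m jog '[{"linear":[0.01,0.1,0.03],"rotation":[0.12,0,0],"grip":8},{"linear":[0.01,0.2,0.065],"rotation":[0.24,0,0],"grip":8},{"linear":[0.01,0.32,0.1],"rotation":[0.36,0,0],"grip":8},{"linear":[0.01,0.44,0.14],"rotation":[0.5,0,0],"grip":8},{"linear":[0.01,0.56,0.18],"rotation":[0.65,0,0],"grip":8},{"linear":[0.01,0.68,0.22],"rotation":[0.8,0,0],"grip":8},{"linear":[0.01,0.78,0.25],"rotation":[0.92,0.007,0.007],"grip":8},{"linear":[0.01,0.83,0.26],"rotation":[0.97,0.007,0.007],"grip":8},{"linear":[0.01,0.83,0.26],"rotation":[0.97,0.007,0.007],"grip":8}]'
python3 -c "
from h import *
go([430,170,125],down(np.radians(-42)))"
```

```text
time_s: 6.53
eef_pos: [448.5, -47.7, 124.9]
ee_rot: [0.701, 0.085, 0.703, -0.084]
force: [-0.5, 0.2, -2.9]
grip_width: 0.155
t 6.53 lin [ 0.0007  0.6904 -0.2317] rot [ 0.9881 -0.006   0.001 ]
```

```bash
python3 -m jog '[{"linear":[0,0.09,-0.03],"rotation":[0.12,0,0],"grip":8},{"linear":[0,0.2,-0.065],"rotation":[0.24,0,0],"grip":8},{"linear":[0,0.32,-0.1],"rotation":[0.38,0,0],"grip":8},{"linear":[0,0.44,-0.14],"rotation":[0.54,0,0],"grip":8},{"linear":[0,0.56,-0.18],"rotation":[0.7,0,0],"grip":8},{"linear":[0,0.65,-0.22],"rotation":[0.86,0,0],"grip":8},{"linear":[0,0.69,-0.23],"rotation":[0.98,0,0],"grip":8},{"linear":[0,0.69,-0.23],"rotation":[0.98,0,0],"grip":8}]'
python3 -c "
from h import *
go([425,350,115],down(np.radians(-69)))"
```

```text
time_s: 7.2
eef_pos: [429.8, 171.1, 124.3]
ee_rot: [0.659, 0.252, 0.662, -0.252]
force: [0.9, -0.2, -2.6]
grip_width: 0.155
t 7.2 lin [ 0.0316  0.4345 -0.4089] rot [ 0.952  -0.0064  0.0065]
```

```bash
python3 -m jog '[{"linear":[0,0.07,-0.06],"rotation":[0.12,0,0],"grip":8},{"linear":[0,0.15,-0.14],"rotation":[0.26,0,0],"grip":8},{"linear":[0.01,0.23,-0.22],"rotation":[0.42,0,0],"grip":8},{"linear":[0.02,0.31,-0.3],"rotation":[0.6,0,0],"grip":8},{"linear":[0.03,0.39,-0.37],"rotation":[0.78,0,0],"grip":8},{"linear":[0.03,0.43,-0.41],"rotation":[0.93,-0.006,0.006],"grip":8},{"linear":[0.03,0.43,-0.41],"rotation":[0.95,-0.006,0.006],"grip":8},{"linear":[0.03,0.43,-0.41],"rotation":[0.95,-0.006,0.006],"grip":8}]'
python3 -c "
from h import *
snap('wrist','w6')
go([448,373.6,95],down(np.radians(-79)))"
```

```text
time_s: 7.87
eef_pos: [424.1, 348.2, 114.4]
ee_rot: [0.583, 0.399, 0.584, -0.4]
force: [-0.1, -0.3, -1.8]
grip_width: 0.155
t 7.92 lin [ 0.0656  0.105  -0.0519] rot [0.3542 0.0016 0.0034]
```

View pics/w6.png

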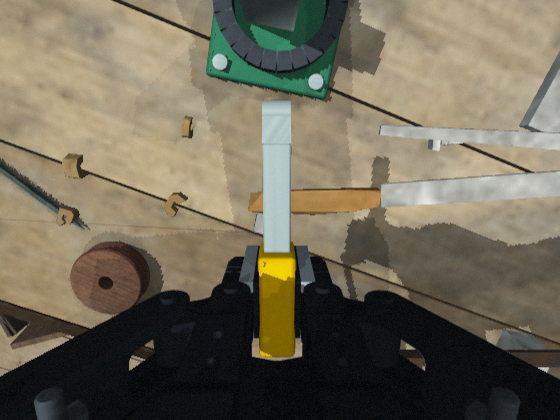

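```bash
python3 -c "
from h import *
go([471.6,378.2,103],down(np.radians(-79)))"
```

```text
t 7.92 lin [ 0.0388  0.1838 -0.0378] rot [0.3542 0.0016 0.0034]
```

```bash
python3 -m jog '[{"linear":[0.01,0.06,-0.01],"rotation":[0.1,0,0],"grip":8},{"linear":[0.02,0.12,-0.02],"rotation":[0.22,0,0],"grip":8},{"linear":[0.03,0.17,-0.035],"rotation":[0.32,0.002,0.003],"grip":8},{"linear":[0.038,0.183,-0.038],"rotation":[0.354,0.002,0.003],"grip":8},{"linear":[0.038,0.183,-0.038],"rotation":[0.354,0.002,0.003],"grip":8}]'
python3 -c "
from h import *
snap('wrist','w7')
crop('w7',180,0,380,260,3,'w7c')"
```

```text
time_s: 8.33
eef_pos: [472.0, 376.7, 102.2]
ee_rot: [0.545, 0.449, 0.546, -0.45]
force: [-0.6, -0.3, -2.5]
grip_width: 0.158
```

View pics/w7.png

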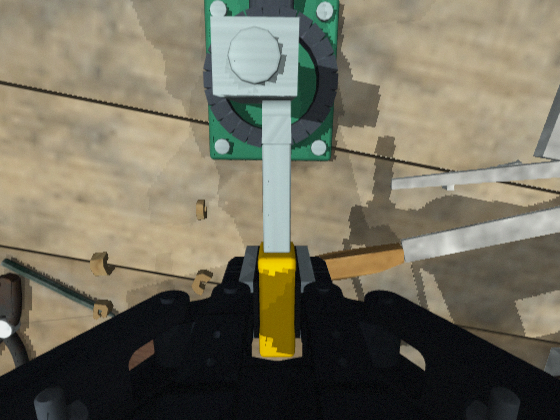

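View pics/w7c.png

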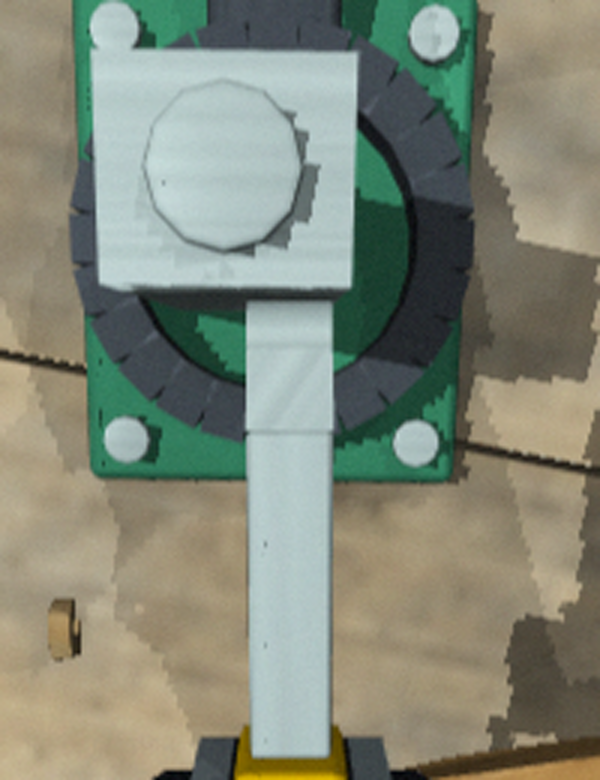

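```bash
python3 -c "
from h import *
c,s,p,d=pickle.load(open('pics/w7.pkl','rb'))
M=rot(s['ee_rot']).as_matrix();T=s['eef_pos'];print('yaw tooly',np.degrees(np.arctan2(M[1,1],M[0,1])))
def g(u,v,z):
  w=atz('',180+u/3,v/3,z,c); return w,(M.T@(w-T)).round(2)
print('depth top', [px('',u,v,d[v,u],c).round(1) for u,v in((225,85),(285,85),(285,30),(255,50))])
Q=[g(*a,130) for a in((100,283),(351,290),(358,50),(92,50))]
for q in Q: print('post',q[0].round(1),q[1])
q=np.array([a[0] for a in Q]);print('postc',q.mean(0), M.T@(q.mean(0)-T))
for i in range(4):
  e=q[(i+1)%4]-q[i];print(np.linalg.norm(e),np.degrees(np.arctan2(e[1],e[0])))
P=[g(*a,10) for a in((90,475),(452,480))]
for a in P: print('plate',a[0].round(1),a[1])
e=P[1][0]-P[0][0];print(np.linalg.norm(e),np.degrees(np.arctan2(e[1],e[0])))
B=[g(*a,13) for a in((126,440),(416,443),(434,32),(115,26))]
b=np.array([a[0] for a in B]);print('bolts',b.round(1),b.mean(0))
for i in range(4):
  e=b[(i+1)%4]-b[i];print(np.linalg.norm(e),np.degrees(np.arctan2(e[1],e[0])))
for a in((247,310),(333,310),(250,700),(330,700)): print('shank',g(*a,161)[1])
"
```

```text
yaw tooly 10.994357772313144
depth top [array([544. , 413.4, 125.1]), array([548.8, 388.4, 126. ]), array([569.6, 392.6, 125.4]), array([559.2, 402.9, 129.9])]
post [539.2 416.9 130. ] [-27.92  73.59 -26.55]
post [544.9 382.7 130. ] [-27.9   72.64   8.1 ]
post [574.3 387.9 130. ] [-27.95 102.5    8.58]
post [567.7 422.  130. ] [-27.97 102.53 -26.16]
postc [556.53364546 402.35835586 130.        ] [-27.93345436  87.8143758   -9.00769751]
34.6676833960016 -80.58022725408411
29.86317750557502 10.085098170754529
34.74334603158381 100.93816640021082
28.943446925243112 -169.76811785420458
plate [493.7 434.7  10. ] [ 92.14  32.55 -52.77]
plate [510.5 341.4  10. ] [92.19 31.16 42.02]
94.80919908093031 -79.84659333783164
bolts [[504.9 426.4  13. ]
 [518.2 353.1  13. ]
 [611.3 370.   13. ]
 [598.5 443.   13. ]] [558.207621   398.12214943  13.        ]
74.41807536318865 -79.64339559076063
94.56782829619142 10.255302424345372
74.1342721957491 99.97274667887103
95.06542307860806 -169.91621876115616
shank [-58.9   69.01  -5.04]
shank [-58.89  69.     4.41]
shank [-58.82  23.64  -5.21]
shank [-58.82  23.64   4.51]
```

```bash
python3 -c "
from h import *
c,s,p,d=pickle.load(open('pics/w7.pkl','rb'))
M=rot(s['ee_rot']).as_matrix();T=s['eef_pos']
q=np.array([atz('',180+u/3,v/3,125.7,c) for u,v in((100,283),(351,290),(358,50),(92,50))])
b=np.array([atz('',180+u/3,v/3,13,c) for u,v in((126,440),(416,443),(434,32),(115,26))])
C=q.mean(0);print(C,M.T@(C-T)); O=b.mean(0)
a=np.radians(10.15);X=np.array([np.cos(a),np.sin(a),0]);Y=np.array([-np.sin(a),np.cos(a),0])
print('post in stand',X@(C-O),Y@(C-O), q.round(1))
# target: pin tip 12mm before mouth (x_s=-15): head at -15-12-72 ; pin offset in tool: y +0.4, z -0.35
Z=a-np.pi/2
for xh in (-15-72-10,-33):
  H=C+X*xh; H[2]=100
  R_=down(Z); off=R_.apply([-54.8,0.4,-0.35]); print(xh,H,H-off); go(H-off,R_)
"
```

```text
[557.11997784 402.72790986 125.7       ] [-23.63472028  88.46783956  -9.26112643]
post in stand -0.2589674748171948 4.725350001740423 [[539.3 417.7 125.7]
 [545.1 382.5 125.7]
 [575.4 387.8 125.7]
 [568.6 422.9 125.7]]
-97 [461.63805026 385.63400723 100.        ] [461.30598939 385.21899449  45.2       ]
t 8.38 lin [ 0.1915 -0.0272 -0.0341] rot [0.0317 0.0011 0.0035]
-33 [524.63643547 396.91245845 100.        ] [524.30437459 396.49744571  45.2       ]
t 8.38 lin [ 0.1911  0.1861 -0.0307] rot [0.0317 0.0011 0.0035]
```

```bash
python3 -c "
from h import *
for n in ('w5','w7'):
  c,s,p,d=pickle.load(open(f'pics/{n}.pkl','rb'))
  M=rot(s['ee_rot']).as_matrix();T=s['eef_pos']
  for v in (120,155,170,190,210,230,245,270,280,290):
    D=np.median(d[v-2:v+3,270:284]);print(n,v,(M.T@(px('',277,v,D,c)-T)).round(1))
"
python3 -m jog '[{"linear":[0,-0.027,-0.034],"rotation":[0.01,0,0],"grip":8},{"linear":[0.05,-0.027,-0.034],"rotation":[0.03,0.001,0.003],"grip":8},{"linear":[0.11,-0.027,-0.034],"rotation":[0.032,0.001,0.003],"grip":8},{"linear":[0.17,-0.027,-0.034],"rotation":[0.032,0.001,0.003],"grip":8},{"linear":[0.1915,-0.027,-0.034],"rotation":[0.032,0.001,0.003],"grip":8},{"linear":[0.1915,-0.027,-0.034],"rotation":[0.032,0.001,0.003],"grip":8},{"linear":[0.1915,-0.027,-0.034],"rotation":[0.032,0.001,0.003],"grip":8}]'
python3 -c "
from h import *
snap('wrist','w8');crop('w8',180,0,380,260,3,'w8c')
print(sense()['force'])
go([461.31,385.22,45.2],down(np.radians(10.15-90)))"
```

```text
w5 120 [-58.6  64.4  -0.2]
w5 155 [-59.2  52.8  -0.2]
w5 170 [-59.2  47.7  -0.2]
w5 190 [-59.   40.6  -0.2]
w5 210 [-59.   33.3  -0.2]
w5 230 [-59.3  25.8  -0.2]
w5 245 [-59.1  20.   -0.2]
w5 270 [-64.1  12.4  -0.2]
w5 280 [-64.1   8.4  -0.2]
w5 290 [-64.    4.4  -0.2]
w7 120 [-58.4  63.7  -0.2]
w7 155 [-59.   52.1  -0.2]
w7 170 [-59.1  46.9  -0.2]
w7 190 [-59.   39.8  -0.2]
w7 210 [-59.2  32.6  -0.2]
w7 230 [-59.3  25.1  -0.2]
w7 245 [-59.3  19.3  -0.2]
w7 270 [-64.2  11.6  -0.2]
w7 280 [-64.1   7.7  -0.2]
w7 290 [-64.1   3.7  -0.2]
time_s: 8.97
eef_pos: [461.2, 385.4, 46.0]
ee_rot: [0.542, 0.454, 0.542, -0.454]
force: [-0.5, 0.4, -2.7]
grip_width: 0.152
[-0.34113302 -0.58028343 -1.9125946 ]
t 9.02 lin [ 0.0043 -0.0012  0.0008] rot [ 0.0006 -0.001  -0.0028]
```

View pics/w8c.png

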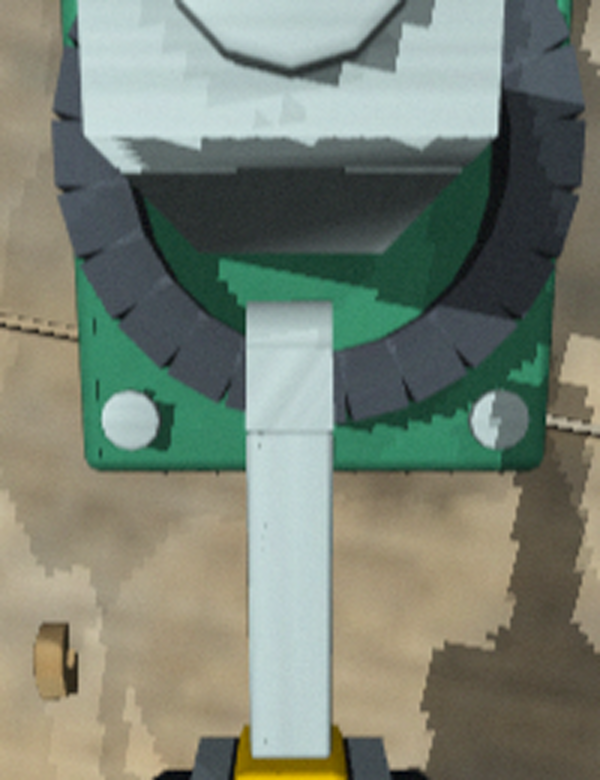

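The shank centre (290 in the crop) and the post's centre (290.5) line up laterally. I'll push in gently.

```bash
python3 -m jog '[{"linear":[0,0.015,0.001],"rotation":[0,0,0],"grip":8},{"linear":[0,0.03,0.001],"rotation":[0,0,0],"grip":8},{"linear":[0,0.04,0.001],"rotation":[0,0,0],"grip":8},{"linear":[0,0.045,0.001],"rotation":[0,0,0],"grip":8},{"linear":[0,0.05,0.001],"rotation":[0,0,0],"grip":8},{"linear":[0,0.05,0.001],"rotation":[0,0,0],"grip":8}]'
python3 -c "
from h import *
s=sense();R_=down(np.radians(10.15-90));print(R_.inv().apply(s['force']),R_.inv().apply(s['wrist_torque']));go([524.3,396.5,45.9],R_)"
```

```text
time_s: 9.52
eef_pos: [476.7, 387.8, 46.4]
ee_rot: [0.542, 0.454, 0.542, -0.453]
force: [0.3, 0.3, -3.5]
grip_width: 0.155
[ 3.49223217  0.36440276 -0.26848995] [-0.00663307  0.0052995   0.00067841]
t 9.52 lin [ 0.0021  0.1613 -0.0004] rot [ 0.0003 -0.0009 -0.0028]
```

```bash
python3 -m jog '[{"linear":[0.001,0.01,0],"rotation":[0,0,-0.002],"grip":8},{"linear":[0.002,0.02,0],"rotation":[0,0,-0.002],"grip":8},{"linear":[0.002,0.03,0],"rotation":[0,0,-0.002],"grip":8},{"linear":[0.002,0.03,0],"rotation":[0,0,-0.002],"grip":8}]'
python3 -c "
from h import *
s=sense();R_=down(np.radians(10.15-90));print(R_.inv().apply(s['force']),R_.inv().apply(s['wrist_torque']));go([524.3,396.5,45.9],R_)"
```

```text
time_s: 9.85
eef_pos: [486.1, 389.5, 45.8]
ee_rot: [0.542, 0.454, 0.542, -0.454]
force: [0.5, 0.4, -2.4]
grip_width: 0.156
[ 2.42702057  0.56990223 -0.32682782] [-0.04027495  0.01118988  0.0022709 ]
t 9.85 lin [-0.0002  0.1293 -0.0006] rot [-0.0003 -0.0012 -0.0015]
```

```bash
python3 -m jog '[{"linear":[0,0.015,0],"rotation":[0,0,-0.001],"grip":8},{"linear":[0,0.03,0],"rotation":[0,0,-0.001],"grip":8},{"linear":[0,0.045,0],"rotation":[0,0,-0.001],"grip":8},{"linear":[0,0.06,0],"rotation":[0,0,-0.001],"grip":8},{"linear":[0,0.075,0],"rotation":[0,0,-0.001],"grip":8},{"linear":[0,0.09,0],"rotation":[0,0,-0.001],"grip":8},{"linear":[0,0.1,0],"rotation":[0,0,-0.001],"grip":8},{"linear":[0,0.1,0],"rotation":[0,0,-0.001],"grip":8}]'
python3 -c "
from h import *
s=sense();R_=down(np.radians(10.15-90));print(R_.inv().apply(s['force']),R_.inv().apply(s['wrist_torque']));go([524.3,396.5,45.9],R_)
snap('wrist','w9')"
```

```text
time_s: 10.52
eef_pos: [516.3, 394.7, 45.8]
ee_rot: [0.542, 0.454, 0.542, -0.454]
force: [-0.1, -0.2, -2.5]
grip_width: 0.154
[ 2.45089246 -0.11459453  0.15631209] [-0.00886379  0.00029141  0.01527967]
t 10.52 lin [-0.0005  0.0273 -0.0011] rot [-0.0009 -0.0012 -0.0011]
```

View pics/w9.png

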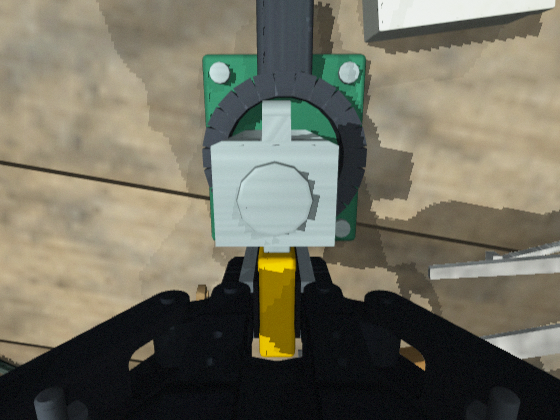

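The pin is through: its nose shows beyond the post at (277,105). Now the last 8 mm.

```bash
python3 -m jog '[{"linear":[0,0.01,-0.001],"rotation":[0,0,0],"grip":8},{"linear":[0,0.02,-0.001],"rotation":[0,0,0],"grip":8},{"linear":[0,0.026,-0.001],"rotation":[0,0,0],"grip":8},{"linear":[0,0.029,-0.001],"rotation":[0,0,0],"grip":8},{"linear":[0,0.031,-0.001],"rotation":[0,0,0],"grip":8},{"linear":[0,0.031,-0.001],"rotation":[0,0,0],"grip":8}]'
python3 -c "
from h import *
s=sense();R_=down(np.radians(10.15-90));print(R_.inv().apply(s['force']),R_.inv().apply(s['wrist_torque']));go([524.3,396.5,45.9],R_)
snap('wrist','w10');crop('w10',200,80,360,300,3,'w10c')"
```

```text
time_s: 11.07
eef_pos: [525.0, 396.6, 45.7]
ee_rot: [0.542, 0.454, 0.542, -0.454]
force: [0.1, 0.1, -1.6]
grip_width: 0.151
[ 1.62361814  0.10849296 -0.08912432] [0.03381617 0.00509437 0.00688643]
t 11.07 lin [-0.0007 -0.0025  0.    ] rot [-0.0007 -0.0011 -0.0003]
```

View pics/w10c.png

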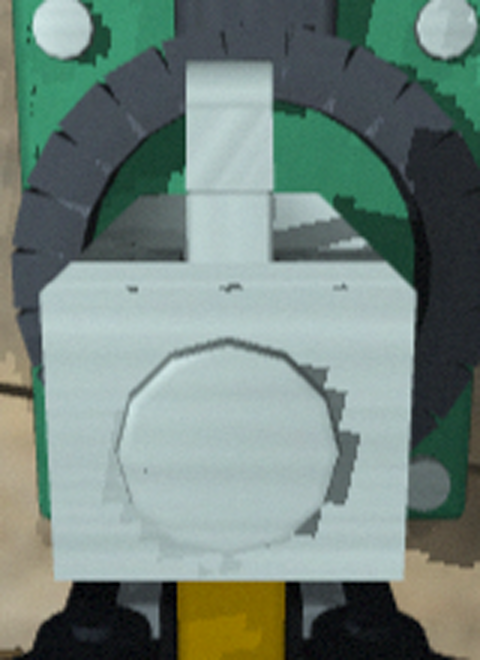

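```bash
python3 -m jog '[{"linear":[0,0.003,0],"rotation":[0,0,0],"grip":8},{"linear":[0,0.006,0],"rotation":[0,0,0],"grip":8},{"linear":[0,0.006,0],"rotation":[0,0,0],"grip":8}]'
python3 -c "
from h import *
s=sense();R_=down(np.radians(10.15-90));print(R_.inv().apply(s['force']),R_.inv().apply(s['wrist_torque']))"
python3 -m jog '[{"linear":[0,0.003,0],"rotation":[0,0,0],"grip":8},{"linear":[0,0.006,0],"rotation":[0,0,0],"grip":8},{"linear":[0,0.006,0],"rotation":[0,0,0],"grip":8}]'
python3 -c "
from h import *
s=sense();R_=down(np.radians(10.15-90));print(R_.inv().apply(s['force']),R_.inv().apply(s['wrist_torque']))"
```

```text
time_s: 11.37
eef_pos: [526.9, 397.0, 45.7]
ee_rot: [0.542, 0.454, 0.542, -0.454]
force: [0.5, 0.2, -1.3]
grip_width: 0.156
[ 1.30187089  0.47180353 -0.07274007] [ 0.0236469   0.03597791 -0.03173392]
time_s: 11.62
eef_pos: [528.3, 397.3, 45.7]
ee_rot: [0.542, 0.454, 0.543, -0.454]
force: [-3.7, -1.7, -0.4]
grip_width: 0.157
[ 0.43363672 -3.93013317  1.01339578] [ 0.02808144 -0.05042209 -0.54891293]
```

```bash
python3 -m jog '[{"linear":[0,0.001,0],"rotation":[0,0,0],"grip":8},{"linear":[0,0.001,0],"rotation":[0,0,0],"grip":8},{"linear":[0,0,0],"rotation":[0,0,0],"grip":25},{"linear":[0,-0.003,0],"rotation":[0,0,0],"grip":40},{"linear":[0,-0.003,0],"rotation":[0,0,0],"grip":40},{"linear":[0,-0.003,0],"rotation":[0,0,0],"grip":40},{"linear":[-0.03,-0.003,0],"rotation":[0,0,0],"grip":40},{"linear":[-0.1,-0.003,0],"rotation":[0,0,0],"grip":40},{"linear":[-0.2,-0.003,0],"rotation":[0,0,0],"grip":40},{"linear":[-0.3,-0.003,0],"rotation":[0,0,0],"grip":40},{"linear":[-0.4,-0.003,0],"rotation":[0,0,0],"grip":30},{"linear":[-0.4,-0.003,0],"rotation":[0,0,0],"grip":10}]'
python3 -c "
from h import *
s=sense();R_=down(np.radians(10.15-90));print(R_.inv().apply(s['force']),R_.inv().apply(s['wrist_torque']))
snap('wrist','w11');snap('side','s2');crop('s2',60,140,260,300,4,'s2c')"
```

```text
time_s: 12.62
eef_pos: [529.7, 398.3, 173.5]
ee_rot: [0.544, 0.458, 0.541, -0.45]
force: [0.4, -1.2, 0.8]
grip_width: 0.225
[-0.8327727   0.18468365  1.26088703] [-0.00413471 -0.03821333  0.060331  ]
```

View pics/w11.png

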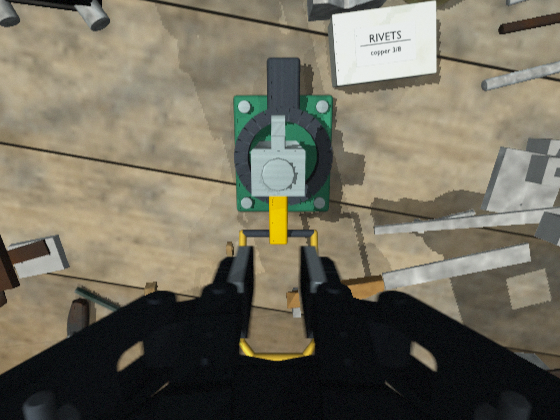

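View pics/s2c.png

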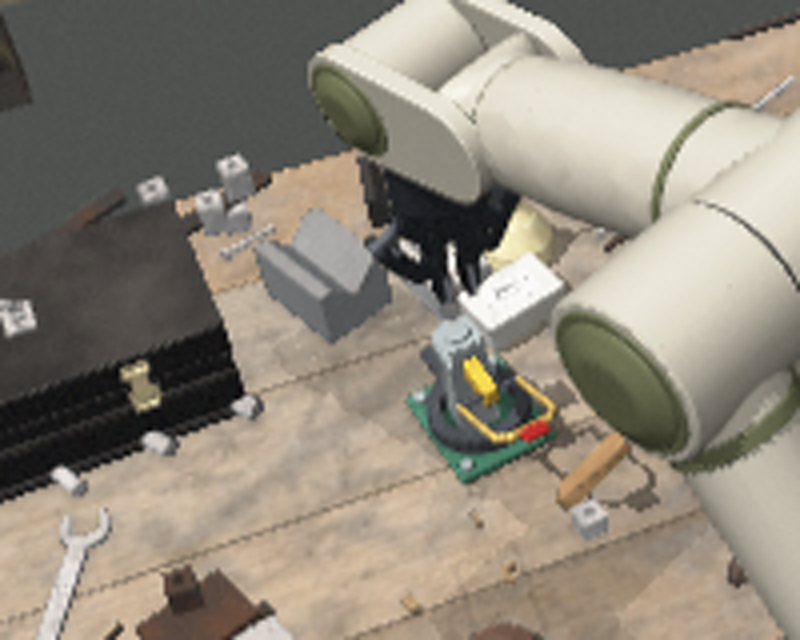

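```bash
cat > path.py <<'E'
from h import *
AZ=np.radians(10.15);X=np.array([np.cos(AZ),np.sin(AZ),0]);Zu=np.array([0,0,1.])
HG=np.array([509.7,394.0,98.0]); TIP=36.5; HD=11.7
def pose(corner,a,back=0.):
    n=np.array([np.cos(a),np.sin(a)]);f=np.array([np.sin(a),-np.cos(a)])
    tip=np.array(corner)-n*(HD+back); tcp=tip+TIP*f
    P=HG+X*tcp[0]+Zu*tcp[1]
    Rt=down(AZ-np.pi/2)*R.from_rotvec([0,0,a]); return P,Rt
def ringpose(thd,back=0.,L=8.):
    th=np.radians(thd);r=np.array([np.cos(th),np.sin(th)]);t=np.array([np.sin(th),-np.cos(th)])
    a=np.radians(np.interp(thd,[95,110,130,150],[0,15,28,35]))
    f=np.array([np.sin(a),-np.cos(a)])
    if thd>=90+np.degrees(a): c=112.6*r-3*t+L*f
    elif thd>60: c=104.6*r-3*t
    else:
        sc=np.interp(thd,[15,60],[109.5,(104.6*r-3*t)[0]-HD] if thd==60 else [109.5,104.6*.5-3*.866-HD])
        R_=np.linspace(96.6,112.6,60);pts=np.outer(R_,r)-3*t
        m=(pts[:,0]>sc-HD)&(pts[:,0]<sc+HD)
        c=np.array([sc+HD,pts[m,1].max()])
    return pose(c,a,back)
def state():
    s=sense();f=s['force'];d=s['eef_pos']-HG
    print('t',round(s['time_s'],2),'F along X %.1f Y %.1f Z %.1f'%(f@X,f@np.cross(Zu,X),f[2]),'tcp s %.1f y %.1f z %.1f'%(d@X,d@np.cross(Zu,X),d[2]),'grip',round(s['grip_width']*85.4,1))
E
python3 - <<'E'
from path import *
state()
for th in (150,130,110,90,70,50,30,15,5):
    P,Rt=ringpose(th);d=P-HG;print(th,(d@X).round(1),d[2].round(1))
P,Rt=ringpose(150,back=35);P2=P+60*Zu
go(P2,Rt);go(P,Rt)
E
```

```text
t 12.72 F along X -0.2 Y 0.4 Z -0.2 tcp s 18.5 y -0.0 z 69.2 grip 10.1
150 -83.1 10.5
130 -64.1 39.5
110 -41.1 58.8
90 -14.7 68.1
70 21.3 62.8
50 53.9 46.3
30 85.7 22.4
15 109.5 -4.5
5 109.5 -23.7
t 12.72 lin [ 6.180e-02 -4.344e-01  2.000e-04] rot [-1.2000e-03 -2.1000e-03  1.2182e+00]
t 12.72 lin [ 2.618e-01 -4.347e-01  4.000e-04] rot [-1.2000e-03 -2.1000e-03  1.2182e+00]
```

```bash
python3 -m jog '[{"linear":[0,-0.1,0],"rotation":[0,0,0.1],"grip":0},{"linear":[0,-0.2,0],"rotation":[0,0,0.3],"grip":0},{"linear":[0,-0.3,0],"rotation":[0,0,0.5],"grip":0},{"linear":[0,-0.4,0],"rotation":[0,0,0.7],"grip":0},{"linear":[0.03,-0.43,0],"rotation":[0,0,0.9],"grip":0},{"linear":[0.06,-0.434,0],"rotation":[0,0,1],"grip":0},{"linear":[0.06,-0.434,0],"rotation":[0,0,1],"grip":0}]' 30
python3 - <<'E'
from path import *
state()
P,Rt=ringpose(150,back=35)
go(P,Rt)
snap('wrist','w12')
E
```

```text
time_s: 13.3
eef_pos: [396.1, 373.2, 145.8]
ee_rot: [0.638, 0.572, 0.414, -0.306]
force: [-1.5, 0.3, -0.5]
grip_width: -0.0
t 13.3 F along X -1.4 Y 0.6 Z -0.5 tcp s -115.4 y -0.5 z 47.8 grip -0.0
t 13.3 lin [ 0.1738 -0.0803 -0.0018] rot [0.0053 0.0007 0.2266]
```

View pics/w12.png

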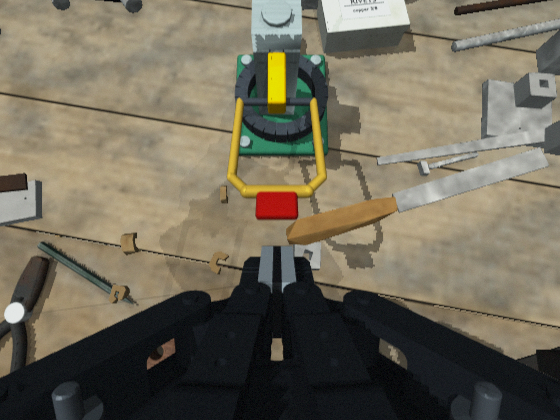

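Nice view: the tab is centred at (276,205), ahead of the closed fingertips at (276,247). I'll measure the tab, hinge and tip positions.

```bash
python3 - <<'E'
from path import *
c,s,p,d=pickle.load(open('pics/w12.pkl','rb'))
M=rot(s['ee_rot']).as_matrix();T=s['eef_pos']
def st(w): e=w-HG; return np.round([e@X,e@np.cross(Zu,X),e[2]],1)
for n,u,v in (('tab',276,200),('tabo',276,212),('bar',276,190),('hingeR',300,101),('hingeL',252,101),('head',277,70),('headrear',279,100),('tipf',270,250),('tipf',284,252),('armL',239,140),('armR',319,140)):
    w=px('',u,v,np.median(d[v-1:v+2,u-1:u+2]),c);print(n,st(w),(M.T@(w-T)).round(1))
E
```

```text
tab [-93.2   0.3  44.9] [13.2 18.2 -0.7]
tabo [-101.1    0.3   48.8] [ 5.9 13.1 -0.7]
bar [-86.4   0.3  42.1] [18.8 22.8 -0.7]
hingeR [ -4.2 -17.8   1.2] [94.1 75.5 17.5]
hingeL [-3.5 18.7 -0.1] [ 95.4  75.6 -19. ]
head [16.4 -0.3  9.9] [96.2 97.7  0. ]
headrear [-7.1 -1.8  7.4] [87.2 76.   1.5]
tipf [-126.8    2.7   91.4] [-43.7  10.8  -3.1]
tipf [-127.9   -3.1   93.2] [-45.9  10.8   2.7]
armL [-44.7  25.4  19.8] [ 58.3  48.9 -25.8]
armR [-45.3 -28.5  21.5] [56.6 49.  28.2]
```

```bash
sed -i 's/^HG=.*/HG=np.array([507.2,393.6,96.0]); TIP=37; HD=11.7/; s/; TIP=36.5; HD=11.7//' path.py; sed -n 1,5p path.py; python3 - <<'E'
from path import *
P,Rt=ringpose(154,back=30)
go(P,Rt)
for b in (8,):
  P,Rt=ringpose(154,back=b);go(P,Rt)
E
```

```text
from h import *
AZ=np.radians(10.15);X=np.array([np.cos(AZ),np.sin(AZ),0]);Zu=np.array([0,0,1.])
HG=np.array([507.2,393.6,96.0]); TIP=37; HD=11.7
def pose(corner,a,back=0.):
    n=np.array([np.cos(a),np.sin(a)]);f=np.array([np.sin(a),-np.cos(a)])
t 13.35 lin [ 0.192  -0.1046 -0.0007] rot [ 0.0025 -0.      0.2262]
t 13.35 lin [ 0.1837 -0.0317 -0.0007] rot [ 0.0025 -0.      0.2262]
```

```bash
python3 -m jog '[{"linear":[0,-0.1,-0.001],"rotation":[0,0,0.1],"grip":0},{"linear":[0.06,-0.105,-0.001],"rotation":[0,0,0.226],"grip":0},{"linear":[0.13,-0.105,-0.001],"rotation":[0,0,0.226],"grip":0},{"linear":[0.192,-0.105,-0.001],"rotation":[0,0,0.226],"grip":0},{"linear":[0.19,-0.08,-0.001],"rotation":[0,0,0.226],"grip":0},{"linear":[0.184,-0.04,-0.001],"rotation":[0,0,0.226],"grip":0},{"linear":[0.184,-0.032,-0.001],"rotation":[0,0,0.226],"grip":0},{"linear":[0.184,-0.032,-0.001],"rotation":[0,0,0.226],"grip":0}]'
python3 - <<'E'
from path import *
state();snap('wrist','w13');crop('w13',200,120,350,300,4,'w13c')
E
```

```text
time_s: 14.02
eef_pos: [417.6, 377.3, 95.0]
ee_rot: [0.654, 0.596, 0.38, -0.27]
force: [-0.1, 0.1, -0.6]
grip_width: -0.003
t 14.02 F along X -0.1 Y 0.1 Z -0.6 tcp s -91.1 y -0.3 z -1.0 grip -0.2
```

View pics/w13c.png

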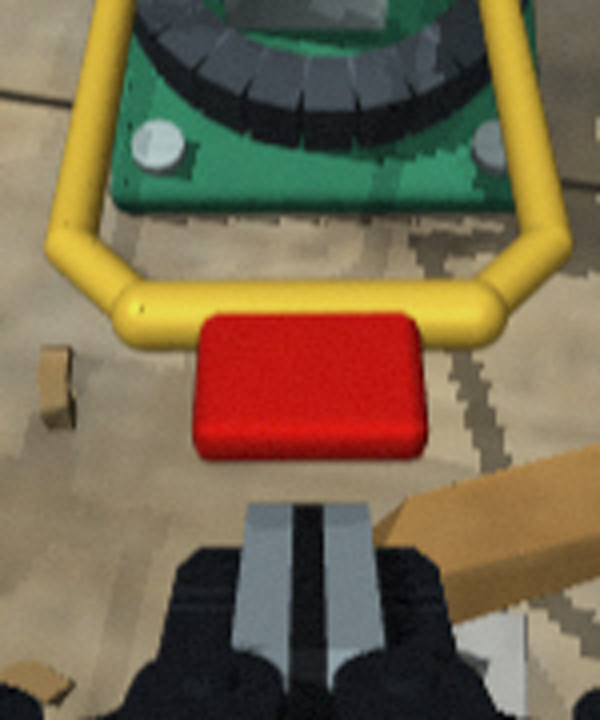

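```bash
python3 - <<'E'
from path import *
c,s,p,d=pickle.load(open('pics/w13.pkl','rb'))
M=rot(s['ee_rot']).as_matrix();T=s['eef_pos']
def st(w): e=w-HG; return np.round([e@X,e@np.cross(Zu,X),e[2]],1)
for n,u,v in (('tab',277,215),('tabo',277,224),('taboe',277,230),('tabedge',277,233),('tipf',268,247),('tipf',268,250),('tip',287,247),('tip',287,260),('dark',255,260),('dark',255,270)):
    w=px('',u,v,np.median(d[v:v+1,u-1:u+2]),c);print(n,st(w),(M.T@(w-T)).round(1))
E
```

```text
tab [-94.6  -0.1  48.8] [-42.8  25.7  -0.1]
tabo [-99.1  -0.1  50.8] [-47.   23.2  -0.1]
taboe [-1.012e+02 -1.000e-01  4.940e+01] [-47.1  20.7  -0.1]
tabedge [-1.02e+02 -1.00e-01  4.78e+01] [-46.2  19.1  -0.1]
tipf [-105.4    3.8   37.8] [-40.   10.6  -4. ]
tipf [-107.4    3.7   41. ] [-43.7  10.8  -3.9]
tip [-105.6   -4.3   38.5] [-40.7  10.9   4.1]
tip [-113.3   -3.9   49.3] [-54.   10.8   3.7]
dark [-111.3    9.1   39.2] [-44.6   6.6  -9.4]
dark [-116.7    8.6   47. ] [-54.    6.6  -8.8]
```

```bash
python3 - <<'E'
from path import *
for th in (152,147,142,136,130,124,118,112,106,100,95,90): 
    print(th,end=' ');go(*ringpose(th))
E
```

```text
152 t 14.07 lin [-0.0081  0.0358 -0.001 ] rot [-0.0002  0.0022 -0.0001]
147 t 14.07 lin [-0.0232  0.0625 -0.0009] rot [-0.0002  0.0022 -0.0367]
142 t 14.07 lin [-0.0363  0.0885 -0.0009] rot [-0.0002  0.0022 -0.0978]
136 t 14.07 lin [-0.0486  0.121  -0.0009] rot [-0.0003  0.0022 -0.1711]
130 t 14.07 lin [-0.0571  0.1544 -0.0009] rot [-0.0003  0.0022 -0.2444]
124 t 14.07 lin [-0.0637  0.184  -0.0009] rot [-0.0004  0.0022 -0.3805]
118 t 14.07 lin [-0.0669  0.2139 -0.0009] rot [-5.000e-04  2.200e-03 -5.167e-01]
112 t 14.07 lin [-0.0666  0.2438 -0.0009] rot [-5.000e-04  2.200e-03 -6.528e-01]
106 t 14.07 lin [-0.0652  0.2702 -0.0009] rot [-6.000e-04  2.100e-03 -8.378e-01]
100 t 14.07 lin [-0.0622  0.2949 -0.0009] rot [-8.0000e-04  2.1000e-03 -1.0473e+00]
95 t 14.07 lin [-0.0577  0.3151 -0.0009] rot [-8.0000e-04  2.1000e-03 -1.2218e+00]
90 t 14.07 lin [-0.0409  0.3432 -0.0009] rot [-8.0000e-04  2.1000e-03 -1.2218e+00]
```

```bash
python3 -m jog '[{"linear":[-0.005,0.02,-0.001],"rotation":[0,0.002,0],"grip":0},{"linear":[-0.008,0.036,-0.001],"rotation":[0,0.002,0],"grip":0},{"linear":[-0.015,0.05,-0.001],"rotation":[0,0.002,-0.02],"grip":0},{"linear":[-0.023,0.063,-0.001],"rotation":[0,0.002,-0.037],"grip":0},{"linear":[-0.03,0.075,-0.001],"rotation":[0,0.002,-0.065],"grip":0},{"linear":[-0.036,0.089,-0.001],"rotation":[0,0.002,-0.098],"grip":0},{"linear":[-0.043,0.105,-0.001],"rotation":[0,0.002,-0.135],"grip":0},{"linear":[-0.049,0.121,-0.001],"rotation":[0,0.002,-0.171],"grip":0},{"linear":[-0.053,0.138,-0.001],"rotation":[0,0.002,-0.21],"grip":0},{"linear":[-0.057,0.154,-0.001],"rotation":[0,0.002,-0.244],"grip":0},{"linear":[-0.06,0.17,-0.001],"rotation":[0,0.002,-0.31],"grip":0},{"linear":[-0.064,0.184,-0.001],"rotation":[0,0.002,-0.38],"grip":0}]'
python3 - <<'E'
from path import *
state();snap('wrist','w14')
for th in (122,118,114,110,106,102,98,95,92,88,84,80): 
    print(th,end=' ');go(*ringpose(th))
E
```

```text
time_s: 15.07
eef_pos: [450.0, 383.4, 142.0]
ee_rot: [0.625, 0.556, 0.436, -0.331]
force: [-0.6, -0.8, 0.1]
grip_width: 0.0
t 15.07 F along X -0.7 Y -0.7 Z 0.1 tcp s -58.1 y 0.1 z 46.0 grip 0.0
122 t 15.12 lin [-0.0002  0.0029  0.0007] rot [-0.002  -0.0017 -0.0432]
118 t 15.12 lin [-0.0056  0.0221  0.0006] rot [-0.0019 -0.0017 -0.1339]
114 t 15.12 lin [-0.0096  0.0417  0.0006] rot [-0.0019 -0.0018 -0.2247]
110 t 15.12 lin [-0.012   0.0614  0.0006] rot [-0.0019 -0.0018 -0.3154]
106 t 15.12 lin [-0.0147  0.0777  0.0006] rot [-0.0018 -0.0019 -0.4551]
102 t 15.12 lin [-0.0161  0.0942  0.0005] rot [-0.0017 -0.0019 -0.5947]
98 t 15.12 lin [-0.0164  0.1108  0.0005] rot [-0.0017 -0.002  -0.7343]
95 t 15.12 lin [-0.0159  0.1232  0.0005] rot [-0.0016 -0.002  -0.839 ]
92 t 15.12 lin [-0.0095  0.1418  0.0005] rot [-0.0016 -0.002  -0.839 ]
88 t 15.12 lin [1.000e-04 1.652e-01 5.000e-04] rot [-0.0016 -0.002  -0.839 ]
84 t 15.12 lin [0.011  0.187  0.0005] rot [-0.0016 -0.002  -0.839 ]
80 t 15.12 lin [0.0233 0.208  0.0005] rot [-0.0016 -0.002  -0.839 ]
```

View pics/w14.png

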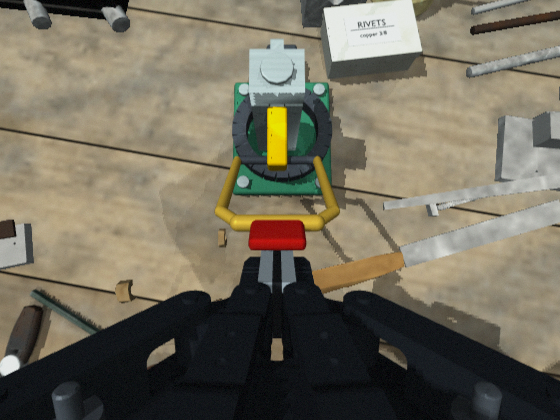

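The ring is lifting on the fingertips, with the tab at (277,235). I'll keep going.

```bash
python3 -m jog '[{"linear":[-0.002,0.01,0.001],"rotation":[-0.002,-0.002,-0.08],"grip":0},{"linear":[-0.006,0.022,0.001],"rotation":[-0.002,-0.002,-0.134],"grip":0},{"linear":[-0.01,0.042,0.001],"rotation":[-0.002,-0.002,-0.225],"grip":0},{"linear":[-0.012,0.061,0.001],"rotation":[-0.002,-0.002,-0.315],"grip":0},{"linear":[-0.015,0.078,0.001],"rotation":[-0.002,-0.002,-0.455],"grip":0},{"linear":[-0.016,0.094,0.001],"rotation":[-0.002,-0.002,-0.595],"grip":0},{"linear":[-0.016,0.111,0.001],"rotation":[-0.002,-0.002,-0.734],"grip":0},{"linear":[-0.016,0.123,0.001],"rotation":[-0.002,-0.002,-0.839],"grip":0},{"linear":[-0.01,0.142,0.001],"rotation":[-0.002,-0.002,-0.839],"grip":0},{"linear":[-0.005,0.154,0.001],"rotation":[-0.002,-0.002,-0.839],"grip":0},{"linear":[0,0.165,0.001],"rotation":[-0.002,-0.002,-0.839],"grip":0},{"linear":[0.005,0.176,0.001],"rotation":[-0.002,-0.002,-0.839],"grip":0},{"linear":[0.011,0.187,0.001],"rotation":[-0.002,-0.002,-0.839],"grip":0},{"linear":[0.011,0.187,0.001],"rotation":[-0.002,-0.002,-0.839],"grip":0}]'
python3 - <<'E'
from path import *
state();snap('wrist','w15');crop('w15',180,120,380,320,3,'w15c')
for th in (84,80,75,70,65,60,55,50,45,40,35,30,25,20): 
    print(th,end=' ');go(*ringpose(th))
E
```

```text
time_s: 16.28
eef_pos: [503.7, 392.8, 163.2]
ee_rot: [0.542, 0.454, 0.542, -0.454]
force: [-1.5, 0.2, 0.4]
grip_width: -0.001
t 16.28 F along X -1.4 Y 0.5 Z 0.4 tcp s -3.6 y -0.2 z 67.2 grip -0.0
84 t 16.33 lin [-0.0005  0.0002 -0.0004] rot [ 0.0006  0.0005 -0.0003]
80 t 16.33 lin [ 0.0022  0.0244 -0.0004] rot [ 0.0006  0.0005 -0.0003]
75 t 16.33 lin [ 0.008   0.0543 -0.0004] rot [ 0.0006  0.0005 -0.0003]
70 t 16.33 lin [ 0.0163  0.0836 -0.0003] rot [ 0.0006  0.0005 -0.0003]
65 t 16.33 lin [ 0.0271  0.112  -0.0003] rot [ 0.0006  0.0005 -0.0003]
60 t 16.33 lin [ 0.0408  0.1394 -0.0003] rot [ 0.0006  0.0005 -0.0003]
55 t 16.33 lin [ 0.0556  0.1659 -0.0003] rot [ 0.0006  0.0005 -0.0003]
50 t 16.33 lin [ 0.0714  0.1924 -0.0003] rot [ 0.0006  0.0005 -0.0003]
45 t 16.33 lin [ 0.0883  0.2188 -0.0003] rot [ 0.0006  0.0005 -0.0003]
40 t 16.33 lin [ 0.1066  0.2453 -0.0003] rot [ 0.0006  0.0005 -0.0003]
35 t 16.33 lin [ 0.1265  0.2718 -0.0003] rot [ 0.0006  0.0005 -0.0003]
30 t 16.33 lin [ 0.151   0.2983 -0.0003] rot [ 0.0006  0.0005 -0.0003]
25 t 16.33 lin [ 1.797e-01  3.248e-01 -3.000e-04] rot [ 0.0006  0.0005 -0.0003]
20 t 16.33 lin [ 2.096e-01  3.512e-01 -3.000e-04] rot [ 0.0006  0.0005 -0.0003]
```

View pics/w15.png

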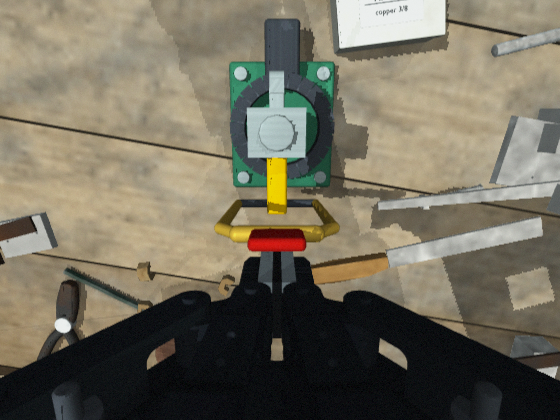

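```bash
python3 - <<'E'
from path import *
c,s,p,d=pickle.load(open('pics/w15.pkl','rb'))
M=rot(s['ee_rot']).as_matrix();T=s['eef_pos']
def st(w): e=w-HG; return np.round([e@X,e@np.cross(Zu,X),e[2]],1)
for n,u,v in (('bar',235,234),('bar',320,234),('tabtop',277,234),('tabtop',277,240),('tab',277,246),('tip',268,252),('tip',286,252),('tip',268,260),('armL',224,222)):
    w=px('',u,v,np.median(d[v:v+1,u-1:u+2]),c);print(n,st(w),(M.T@(w-T)).round(1))
E
```

```text
bar [10.1 18.9 98.6] [-31.4  13.6 -19.1]
bar [ 10.3 -19.2  99.4] [-32.2  13.9  19. ]
tabtop [1.38e+01 1.00e-01 1.09e+02] [-41.9  17.3  -0.2]
tabtop [1.320e+01 1.000e-01 1.146e+02] [-47.5  16.8  -0.2]
tab [1.050e+01 1.000e-01 1.145e+02] [-47.3  14.1  -0.2]
tip [  7.4   3.8 113.1] [-45.9  11.   -3.9]
tip [  7.2  -3.6 112.7] [-45.5  10.8   3.5]
tip [  7.5   3.6 121.4] [-54.2  11.1  -3.7]
armL [10.2 26.5 81.1] [-13.9  13.7 -26.7]
```

```bash
python3 -m jog '[{"linear":[0.001,0.012,0],"rotation":[0,0,0],"grip":0},{"linear":[0.002,0.024,0],"rotation":[0,0,0],"grip":0},{"linear":[0.005,0.04,0],"rotation":[0,0,0],"grip":0},{"linear":[0.008,0.054,0],"rotation":[0,0,0],"grip":0},{"linear":[0.012,0.069,0],"rotation":[0,0,0],"grip":0},{"linear":[0.017,0.084,0],"rotation":[0,0,0],"grip":0},{"linear":[0.022,0.098,0],"rotation":[0,0,0],"grip":0},{"linear":[0.028,0.112,0],"rotation":[0,0,0],"grip":0},{"linear":[0.035,0.126,0],"rotation":[0,0,0],"grip":0},{"linear":[0.042,0.139,0],"rotation":[0,0,0],"grip":0},{"linear":[0.05,0.153,0],"rotation":[0,0,0],"grip":0},{"linear":[0.057,0.166,0],"rotation":[0,0,0],"grip":0},{"linear":[0.066,0.179,0],"rotation":[0,0,0],"grip":0},{"linear":[0.073,0.192,0],"rotation":[0,0,0],"grip":0},{"linear":[0.073,0.192,0],"rotation":[0,0,0],"grip":0}]'
python3 - <<'E'
from path import *
state();snap('wrist','w16');crop('w16',180,120,380,320,3,'w16c')
for th in (50,47,44,41,38,35,32,29,26,23,20,17,14,11,8): 
    print(th,end=' ');go(*ringpose(th))
E
```

```text
time_s: 17.58
eef_pos: [560.6, 402.8, 140.4]
ee_rot: [0.542, 0.454, 0.542, -0.454]
force: [0.2, -0.7, 0.9]
grip_width: 0.0
t 17.58 F along X 0.1 Y -0.7 Z 0.9 tcp s 54.2 y -0.3 z 44.4 grip 0.0
50 t 17.63 lin [-0.0032 -0.0002 -0.0007] rot [0.0002 0.0008 0.0008]
47 t 17.63 lin [ 0.0067  0.0157 -0.0007] rot [0.0002 0.0008 0.0008]
44 t 17.63 lin [ 0.0174  0.0316 -0.0007] rot [0.0002 0.0008 0.0008]
41 t 17.63 lin [ 0.0285  0.0475 -0.0007] rot [0.0002 0.0008 0.0008]
38 t 17.63 lin [ 0.0399  0.0634 -0.0007] rot [0.0002 0.0008 0.0008]
35 t 17.63 lin [ 0.0519  0.0793 -0.0008] rot [0.0002 0.0008 0.0008]
32 t 17.63 lin [ 0.0654  0.0952 -0.0008] rot [0.0002 0.0008 0.0008]
29 t 17.63 lin [ 0.082   0.1111 -0.0008] rot [0.0002 0.0008 0.0008]
26 t 17.63 lin [ 0.0992  0.127  -0.0008] rot [0.0002 0.0008 0.0008]
23 t 17.63 lin [ 0.1169  0.1429 -0.0008] rot [0.0002 0.0008 0.0008]
20 t 17.63 lin [ 0.1349  0.1588 -0.0008] rot [0.0002 0.0008 0.0008]
17 t 17.63 lin [ 0.1534  0.1747 -0.0008] rot [0.0002 0.0008 0.0008]
14 t 17.63 lin [ 0.1722  0.1853 -0.0008] rot [0.0002 0.0008 0.0008]
11 t 17.63 lin [ 0.1913  0.1853 -0.0008] rot [0.0002 0.0008 0.0008]
8 t 17.63 lin [ 0.2106  0.1853 -0.0008] rot [0.0002 0.0008 0.0008]
```

View pics/w16.png

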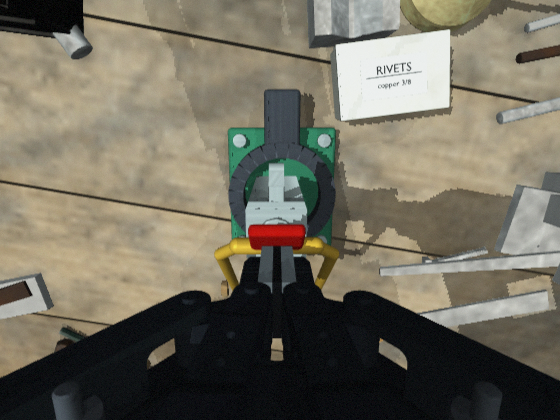

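```bash
python3 -m jog '[{"linear":[0.003,0.008,-0.001],"rotation":[0,0,0],"grip":0},{"linear":[0.01,0.018,-0.001],"rotation":[0,0,0],"grip":0},{"linear":[0.019,0.032,-0.001],"rotation":[0,0,0],"grip":0},{"linear":[0.029,0.047,-0.001],"rotation":[0,0,0],"grip":0},{"linear":[0.04,0.063,-0.001],"rotation":[0,0,0],"grip":0},{"linear":[0.052,0.079,-0.001],"rotation":[0,0,0],"grip":0},{"linear":[0.066,0.095,-0.001],"rotation":[0,0,0],"grip":0},{"linear":[0.082,0.111,-0.001],"rotation":[0,0,0],"grip":0},{"linear":[0.1,0.127,-0.001],"rotation":[0,0,0],"grip":0},{"linear":[0.117,0.143,-0.001],"rotation":[0,0,0],"grip":0},{"linear":[0.135,0.159,-0.001],"rotation":[0,0,0],"grip":0},{"linear":[0.135,0.159,-0.001],"rotation":[0,0,0],"grip":0}]'
python3 - <<'E'
from path import *
state();snap('wrist','w17');crop('w17',180,120,380,320,3,'w17c')
for th in (20,17,14,11,8,5,2,0): 
    print(th,end=' ');go(*ringpose(th))
E
```

```text
time_s: 18.63
eef_pos: [607.8, 411.3, 98.5]
ee_rot: [0.542, 0.453, 0.542, -0.455]
force: [0.4, 0.5, 0.7]
grip_width: -0.002
t 18.63 F along X 0.5 Y 0.4 Z 0.7 tcp s 102.1 y -0.3 z 2.5 grip -0.2
20 t 18.68 lin [-0.0033 -0.0012 -0.0004] rot [-0.0004  0.0013  0.0019]
17 t 18.68 lin [ 0.0152  0.0147 -0.0004] rot [-0.0004  0.0013  0.0019]
14 t 18.68 lin [ 0.034   0.0253 -0.0004] rot [-0.0004  0.0013  0.0019]
11 t 18.68 lin [ 0.053   0.0253 -0.0005] rot [-0.0004  0.0013  0.0019]
8 t 18.68 lin [ 0.0723  0.0253 -0.0005] rot [-0.0004  0.0013  0.0019]
5 t 18.68 lin [ 0.0918  0.0254 -0.0005] rot [-0.0004  0.0013  0.0019]
2 t 18.68 lin [ 0.1114  0.0254 -0.0005] rot [-0.0004  0.0013  0.0019]
0 t 18.68 lin [ 0.1245  0.0254 -0.0005] rot [-0.0004  0.0013  0.0019]
```

View pics/w17c.png

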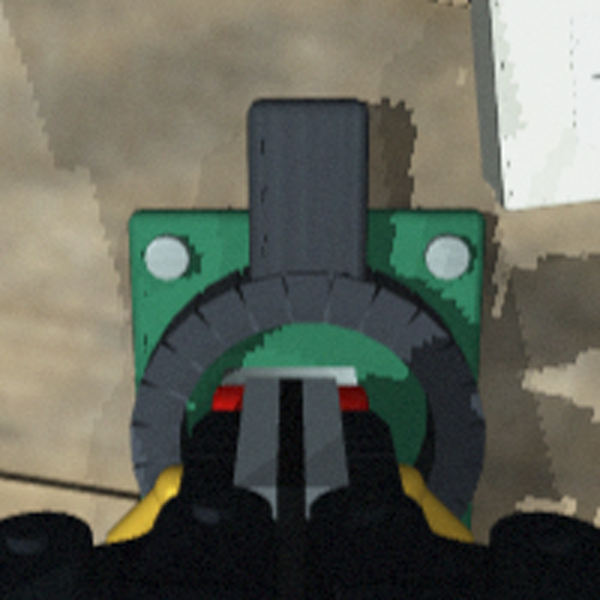

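```bash
python3 -m jog '[{"linear":[0.01,0.01,0],"rotation":[0,0,0],"grip":0},{"linear":[0.02,0.018,0],"rotation":[0,0,0],"grip":0},{"linear":[0.034,0.025,0],"rotation":[0,0,0],"grip":0},{"linear":[0.044,0.025,0],"rotation":[0,0,0],"grip":0},{"linear":[0.054,0.025,0],"rotation":[0,0,0],"grip":0},{"linear":[0.063,0.025,0],"rotation":[0,0,0],"grip":0},{"linear":[0.073,0.025,0],"rotation":[0,0,0],"grip":0},{"linear":[0.083,0.025,0],"rotation":[0,0,0],"grip":0},{"linear":[0.092,0.025,0],"rotation":[0,0,0],"grip":0},{"linear":[0.092,0.025,0],"rotation":[0,0,0],"grip":0}]'
python3 - <<'E'
from path import *
state();snap('wrist','w18');snap('top','t2');crop('t2',115,160,205,235,7,'t2c')
for th in (5,2,0): 
    print(th,end=' ');go(*ringpose(th))
E
```

```text
time_s: 19.52
eef_pos: [615.0, 412.7, 71.6]
ee_rot: [0.542, 0.454, 0.542, -0.454]
force: [1.3, 1.0, 1.1]
grip_width: -0.002
t 19.52 F along X 1.4 Y 0.8 Z 1.1 tcp s 109.5 y -0.2 z -24.4 grip -0.1
5 t 19.62 lin [ 0.0004 -0.     -0.0005] rot [-0.0004  0.0012  0.0011]
2 t 19.62 lin [ 0.02   -0.     -0.0005] rot [-0.0004  0.0012  0.0011]
0 t 19.62 lin [ 0.0331 -0.     -0.0005] rot [-0.0004  0.0012  0.0011]
```

View pics/w18.png

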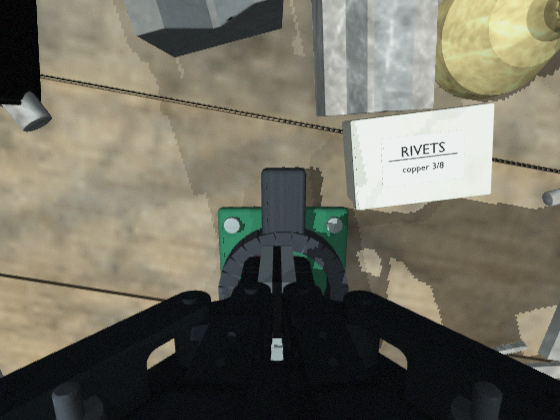

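```bash
python3 - <<'E'
from path import *
crop('w18',210,200,350,320,5,'w18c')
c,s,p,d=pickle.load(open('pics/w18.pkl','rb'))
M=rot(s['ee_rot']).as_matrix();T=s['eef_pos']
hsv=cv2.cvtColor(p,cv2.COLOR_RGB2HSV);m=((hsv[...,0]<8)|(hsv[...,0]>172))&(hsv[...,1]>150)&(hsv[...,2]>50)
print(m.sum(),np.argwhere(m)[:10])
E
```

```text
0 []
```

View pics/w18c.png

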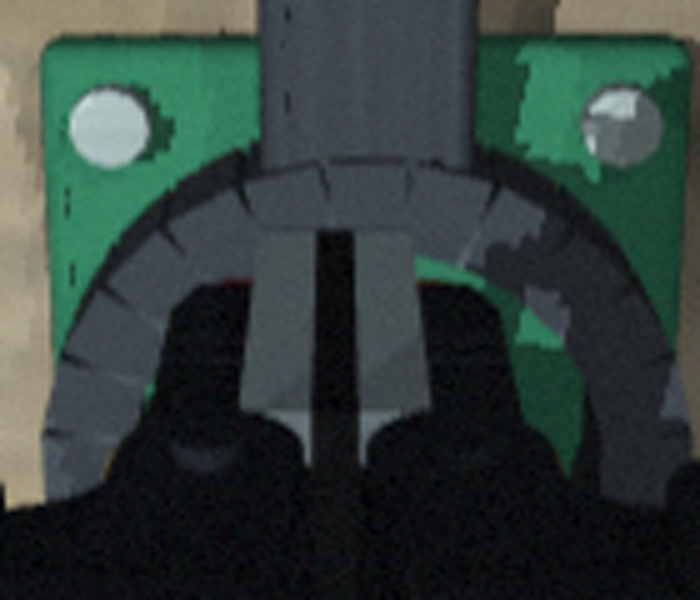

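View pics/t2c.png

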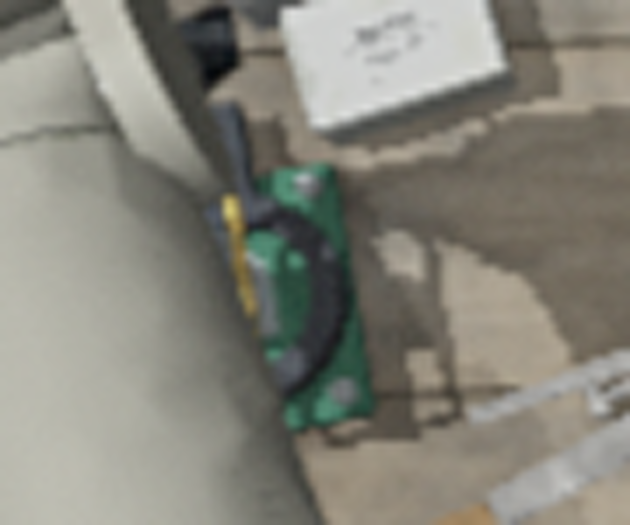

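```bash
python3 -m jog '[{"linear":[0.004,0,0],"rotation":[0,0,0],"grip":0},{"linear":[0.008,0,0],"rotation":[0,0,0],"grip":0},{"linear":[0.008,0,0],"rotation":[0,0,0],"grip":0}]'; python3 -c "
from path import *;state()"
python3 -m jog '[{"linear":[0.004,0,0],"rotation":[0,0,0],"grip":0},{"linear":[0.008,0,0],"rotation":[0,0,0],"grip":0},{"linear":[0.008,0,0],"rotation":[0,0,0],"grip":0}]'; python3 -c "
from path import *;state()"
```

```text
time_s: 19.87
eef_pos: [615.4, 412.9, 70.3]
ee_rot: [0.542, 0.454, 0.542, -0.454]
force: [2.1, 0.5, 5.0]
grip_width: 0.002
t 19.87 F along X 2.1 Y 0.2 Z 5.0 tcp s 109.9 y -0.1 z -25.7 grip 0.2
time_s: 20.12
eef_pos: [615.9, 413.1, 68.8]
ee_rot: [0.543, 0.455, 0.542, -0.453]
force: [1.0, 0.4, 5.2]
grip_width: 0.0
t 20.12 F along X 1.1 Y 0.2 Z 5.2 tcp s 110.5 y 0.0 z -27.2 grip 0.0
```

```bash
python3 -m jog '[{"linear":[0.004,0,0],"rotation":[0,0,0],"grip":0},{"linear":[0.008,0,0],"rotation":[0,0,0],"grip":0},{"linear":[0.008,0,0],"rotation":[0,0,0],"grip":0}]'; python3 -c "
from path import *;state()"
python3 -m jog '[{"linear":[0.004,0,0],"rotation":[0,0,0],"grip":0},{"linear":[0.008,0,0],"rotation":[0,0,0],"grip":0},{"linear":[0.008,0,0],"rotation":[0,0,0],"grip":0}]'; python3 -c "
from path import *;state()"
```

```text
time_s: 20.37
eef_pos: [616.3, 413.1, 67.0]
ee_rot: [0.543, 0.455, 0.541, -0.453]
force: [1.4, 0.1, 5.1]
grip_width: 0.001
t 20.37 F along X 1.4 Y -0.1 Z 5.1 tcp s 110.9 y -0.0 z -29.0 grip 0.1
time_s: 20.62
eef_pos: [616.2, 413.1, 64.2]
ee_rot: [0.543, 0.455, 0.541, -0.453]
force: [1.4, 0.8, 2.2]
grip_width: 0.001
t 20.62 F along X 1.5 Y 0.6 Z 2.2 tcp s 110.7 y -0.0 z -31.8 grip 0.1
```

```bash
python3 -m jog '[{"linear":[0.004,0,0],"rotation":[0,0,0],"grip":0},{"linear":[0.008,0,0],"rotation":[0,0,0],"grip":0},{"linear":[0.008,0,0],"rotation":[0,0,0],"grip":0}]'; python3 -c "
from path import *;state()"
python3 -m jog '[{"linear":[0.004,0,0],"rotation":[0,0,0],"grip":0},{"linear":[0.008,0,0],"rotation":[0,0,0],"grip":0},{"linear":[0.008,0,0],"rotation":[0,0,0],"grip":0}]'; python3 -c "
from path import *;state()"
```

```text
time_s: 20.87
eef_pos: [615.6, 412.9, 60.7]
ee_rot: [0.543, 0.454, 0.542, -0.453]
force: [-0.0, 1.3, -0.1]
grip_width: -0.0
t 20.87 F along X 0.2 Y 1.3 Z -0.1 tcp s 110.1 y -0.1 z -35.3 grip -0.0
time_s: 21.12
eef_pos: [615.4, 412.9, 57.8]
ee_rot: [0.542, 0.454, 0.542, -0.454]
force: [-0.3, 0.6, 0.5]
grip_width: 0.003
t 21.12 F along X -0.2 Y 0.6 Z 0.5 tcp s 109.9 y -0.1 z -38.2 grip 0.2
```

```bash
python3 -m jog '[{"linear":[0.004,0,0],"rotation":[0,0,0],"grip":0},{"linear":[0.008,0,0],"rotation":[0,0,0],"grip":0},{"linear":[0.008,0,0],"rotation":[0,0,0],"grip":0}]'; python3 -c "
from path import *;state()"
python3 -m jog '[{"linear":[0.004,0,0],"rotation":[0,0,0],"grip":0},{"linear":[0.008,0,0],"rotation":[0,0,0],"grip":0},{"linear":[0.008,0,0],"rotation":[0,0,0],"grip":0}]'; python3 -c "
from path import *;state();snap('wrist','w19');crop('w19',210,200,350,320,5,'w19c')"
```

```text
time_s: 21.37
eef_pos: [615.3, 412.9, 55.2]
ee_rot: [0.542, 0.454, 0.542, -0.454]
force: [0.5, -0.2, 1.2]
grip_width: 0.001
t 21.37 F along X 0.5 Y -0.2 Z 1.2 tcp s 109.8 y -0.1 z -40.8 grip 0.1
time_s: 21.62
eef_pos: [615.3, 412.9, 53.0]
ee_rot: [0.542, 0.454, 0.542, -0.454]
force: [-1.8, -0.2, 5.7]
grip_width: -0.003
t 21.62 F along X -1.8 Y 0.1 Z 5.7 tcp s 109.8 y -0.0 z -43.0 grip -0.2
```

View pics/w19c.png

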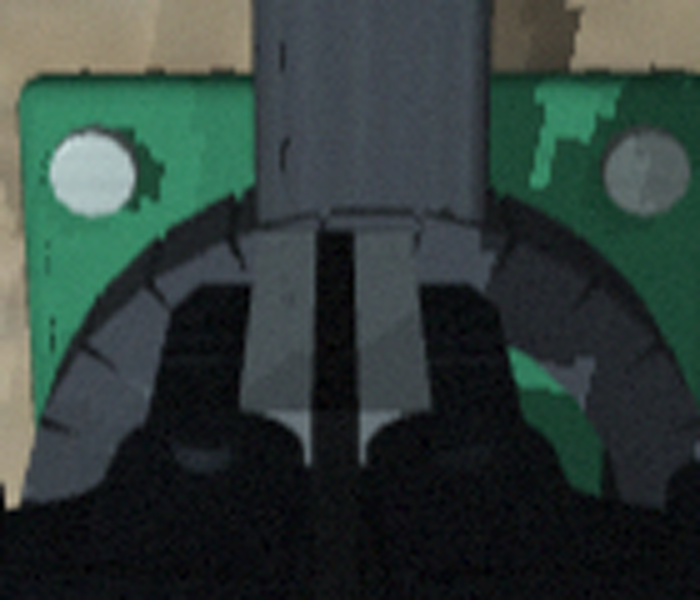

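```bash
python3 -m jog '[{"linear":[-0.03,0,0],"rotation":[0,0,0],"grip":0},{"linear":[-0.06,0.01,0],"rotation":[0,0,0],"grip":0},{"linear":[-0.1,0.02,0],"rotation":[0,0,0],"grip":0},{"linear":[-0.13,0.02,0],"rotation":[0,0,0],"grip":0},{"linear":[-0.13,0.02,0],"rotation":[0,0,0],"grip":0}]'; python3 -c "
from path import *;state();snap('wrist','w20');crop('w20',180,160,380,340,4,'w20c')"
```

```text
time_s: 22.08
eef_pos: [622.3, 414.4, 95.0]
ee_rot: [0.543, 0.455, 0.541, -0.452]
force: [0.5, 0.6, 0.3]
grip_width: -0.002
t 22.08 F along X 0.6 Y 0.5 Z 0.3 tcp s 116.9 y 0.2 z -1.0 grip -0.2
```

View pics/w20c.png

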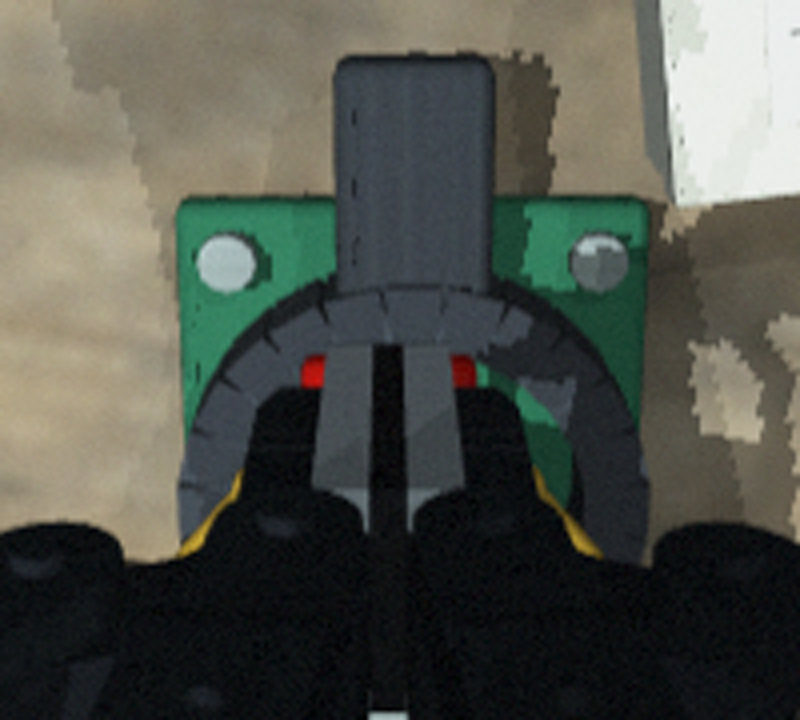

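```bash
python3 - <<'E'
from path import *
c,s,p,d=pickle.load(open('pics/w20.pkl','rb'))
M=rot(s['ee_rot']).as_matrix();T=s['eef_pos']
def st(w): e=w-HG; return np.round([e@X,e@np.cross(Zu,X),e[2]],1)
for n,u,v in (('tabL',258,252),('tabL',258,255),('tabR',296,253),('tabR',296,256),('tip',268,255),('armR',325,296),('armL',231,294)):
    w=px('',u,v,d[v,u],c);print(n,st(w),(M.T@(w-T)).round(1))
E
```

```text
tabL [110.6  10.7   3.3] [ -4.4  -6.3 -10.5]
tabL [109.4  10.6   4.6] [ -5.7  -7.5 -10.4]
tabR [111.   -9.8   5.8] [-6.9 -5.8  9.9]
tabR [123.9  -7.7  40.3] [-41.3   7.2   7.9]
tip [127.7   4.   48.2] [-49.2  11.   -3.8]
armR [ 84.9 -26.3   4.7] [ -6.  -32.   26.5]
armL [128.2  14.6  80.3] [-81.3  11.7 -14.5]
```

The tab stayed down at about z 100 while the tip lifted 36 mm clear, so the ring is latched. I'll back off and check from further out.

```bash
python3 -m jog '[{"linear":[-0.1,0,0],"rotation":[0,0,0],"grip":0},{"linear":[-0.2,0,0],"rotation":[0,0,0],"grip":0},{"linear":[-0.3,-0.05,0],"rotation":[0,0,0],"grip":0},{"linear":[-0.35,-0.15,0],"rotation":[0,0,0],"grip":0},{"linear":[-0.4,-0.25,0],"rotation":[0,0,0],"grip":0},{"linear":[-0.4,-0.35,0],"rotation":[0,0,0],"grip":0},{"linear":[-0.4,-0.45,0],"rotation":[0,0,0],"grip":0},{"linear":[-0.4,-0.45,0],"rotation":[0,0,0],"grip":0}]'; python3 -c "
from path import *;state();snap('wrist','w21');snap('side','s3');crop('s3',130,200,230,280,7,'s3c');crop('w21',190,20,370,220,4,'w21c')"
```

```text
time_s: 22.8
eef_pos: [483.2, 389.8, 212.6]
ee_rot: [0.543, 0.453, 0.543, -0.454]
force: [-0.1, 0.1, 0.3]
grip_width: 0.002
t 22.8 F along X -0.1 Y 0.1 Z 0.3 tcp s -24.3 y 0.5 z 116.6 grip 0.2
```

View pics/w21.png

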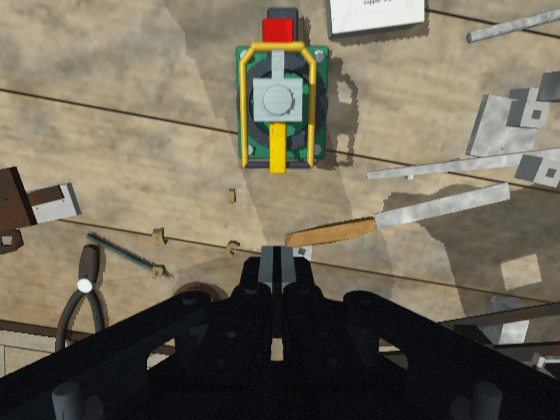

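View pics/s3c.png

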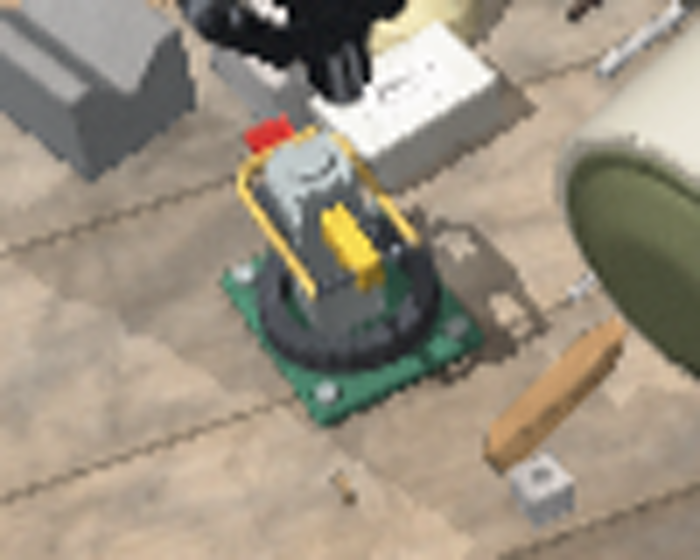

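```bash
python3 - <<'E'
from path import *
c,s,p,d=pickle.load(open('pics/w21.pkl','rb'))
def st(w): e=w-HG; return np.round([e@X,e@np.cross(Zu,X),e[2]],1)
for n,u,v in (('headfront',277,127),('headrear',277,168),('tab',278,30),('nose',278,58),('nose',278,66),('bar',270,46),('bar',288,46),('armL',244,75),('armL',244,105),('armL',244,145),('armR',314,75),('armR',314,105),('armR',313,145),('hinge',255,164),('postnear',265,118)):
    a=d[v-1:v+2,u-1:u+2];w=px('',u,v,np.median(a),c);print(n,st(w))
E
```

```text
headfront [31.6  0.7 12.2]
headrear [-1.8  0.7  9.7]
tab [1.038e+02 1.000e-01 4.800e+00]
nose [83.2  0.1  9.9]
nose [77.4  0.  10. ]
bar [92.4  6.2  5.5]
bar [92.5 -7.7  5.2]
armL [71.5 27.   3.8]
armL [48.7 27.6  3.6]
armL [16.6 28.4  3.1]
armR [ 71.6 -28.6   3.9]
armR [ 48.8 -29.3   3.4]
armR [ 16.5 -29.6   1.8]
hinge [ 0.5 19.5  2.4]
postnear [38.7  9.7 29.7]
```

```bash
python3 -c "
from path import *;crop('w21',220,10,340,185,4,'w21c')"
```

```text
(no output)
```

View pics/w21c.png

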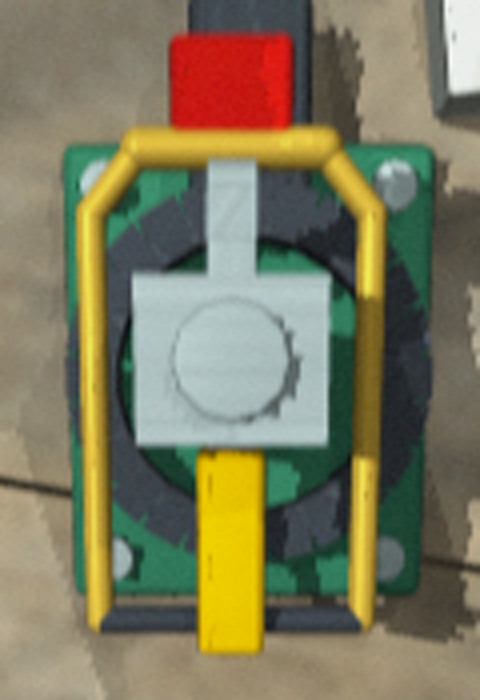

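The bar sits about 5.5 mm below the pin's axis, inside the 3–9 mm clicked range. The head is against the post and the arm is clear, so I'm handing in.

```bash
python3 -c "
from rig import *
print(finish_job())"
```

```text
the job is handed in; nothing more can be done
None
```

I took the linch pin from its rest, pushed it home in the hitch post, then flipped the ring over the post and clicked it shut under the nose. The job was handed in at about 23 s of the 72 s allowed; `finish_job()` gave no verdict.

**Last checks, from the wrist camera:**
- **Ring:** the bar sits about 5.5 mm below the pin's axis, inside the 3–9 mm clicked range. The ring stayed down when the fingers lifted away.
- **Pin:** no gap is visible between the head and the post. The head droops about 0.075 rad, within the stated play.
- **Forces:** seating the pin peaked at about 4 N, and pressing the tab at about 6 N.
- **Arm:** it is clear of everything and reads no contact force.
- **Other things on the bench:** I moved nothing else on purpose and never felt unexpected contact. I did not measure their positions at the end.

**Where things disagreed:**
- **Fingertips:** they are about 37 mm behind the reported TCP, not at it. My first grasp closed above the head without touching the pin, and I corrected the height from the camera depth and the side view.
- **Seating depth:** the shoulder met the post about 3 mm further along than the camera predicted, so I seated it by force.
- **Hole:** the post stood about 4.7 mm to the +y side. I lined the pin up by eye and it went in without needing to feel for the hole.

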